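# Reload a filter canister on a clicking swivel base and snap its cover shut

### The arm

A 7-joint arm with a two-finger parallel gripper is mounted at the origin on the work surface. World frame = base frame: x ahead of the robot, y to its left, z up, the work surface at z = 0. Lengths are in m, angles in rad, forces in N, time in s.
With the tool pointing down it reaches from about 0.35 to 0.9 m from the base axis. Payload 8.1 kg.
Tool frame: the origin (TCP) lies midway between the tips of the shut fingers; the grasp point (between the pads) lies 19 mm behind it; z points along the fingers, y is the line along which they close (so a half turn about z gives the same grasp; the last joint's range is limited). The gripper opens to 92 mm and grips with 3 to 60 N. Pads are 19 mm wide; open, the fingers measure 130 mm over their backs; the gripper's body (75 mm by 190 mm) begins 47 mm behind the grasp point.
Start: joints at [-1.281, 0.434, 0.025, 1.573, -0.012, 1.134, -0.075], TCP at [0.239, 0.577, 0.193] pointing down, gripper open.
Joint ranges: [-2.62, 2.62], [-0.44, 2.09], [-1.27, 1.32], [0.08, 2.57], [-1.32, 4.46], [0.12, 2], [-2.74, 2.74]. Speed limits (rad/s): [2.22, 2.22, 3.01, 3.01, 3.14, 3.14, 3.14].

### API

Orientations are given as a rotation vector (axis times angle).
In Python, from cell import observe, get_image, camera_model, sign_off, recognise, silhouettes gives the robot as it stands.
- The arm moves only by the tool apply_moves, never from a script. Its argument "motion" is a list of rows, each an object of numbers: "x", "y", "z": the shift along the world's x, y, z in cm; "yaw": the turn about the world's z in degrees; "hand": the opening, from -1 (shut) to 1 (fully open), so that 0 is half open. In form: [{"x": .., "y": .., "z": .., "yaw": .., "hand": ..}, ...]. A call has 1 to 10 rows; each row is the pose to reach, as a shift and turn from the pose commanded when the call began; what a row does not reach only later rows make up. A row lasts 1/8 s, in which the tool goes at most 62.5 mm and 10.7 degrees, less where a joint would pass 70% of its speed; a pose out of reach is approached as far as the arm can. A call with a gripper value outside its range is refused whole. The fingers move at their own pace and stop on an object; "newtons" is the grip in N (left out, the last holds). Time passes only in rows, so rows that repeat a pose let the fingers close. It gives the time, the measured TCP pose, the force, the opening and the grip force at its end, in the units of the state.
- observe(): the state, without advancing time (a new reading comes with each control period).
- get_image(name): name is "scene" or "top" or "wrist"; returns the picture (420x560x3 uint8, blue, green, red); there is no depth.
- camera_model(name): a dict with "camera_matrix" (3x3 intrinsics, pixels), "T" (4x4, takes a point from camera to world coordinates). Camera axes: x right, y up, looking along -z (the intrinsics and any distortion apply to the point x, -y, -z); pixel columns grow to the right and rows downward; lengths in m; the calibration is good to about 2 mm. A picture is of the moment at which its call begins: read the wrist's pose just before it. camera_model takes no time and is no camera call; for the wrist camera it gives the pose at the moment of the call.
- sign_off(): hands the job in; it is judged then, once.
Trained networks look in the newest picture that a camera, given by its name, has taken for a name from the list of things; names that differ only in an ending like _2 or _b are one class to them, and where a whole thing is asked for, a point or a joint stands for the part that bears it (a point fixed in the world has none). Each returns a list of dicts, best first, with "p" (0 to 1); they miss things now and then, are a little off and sometimes report something else, mostly with a low value. They report only what shows in the picture. A call takes as long as a camera call. They do not tell look-alikes from the thing itself.
- recognise(query, camera): "rect" ([left, top, right, bottom] in pixels, round what is visible of it).
- silhouettes(query, camera): "mask" (420x560 bool, what is visible of it) and "rect" ([left, top, right, bottom] in pixels, round what is visible of it).
The state is a dict: "clock": time; "joints": joint angles; "dq": joint speeds; "joint_efforts": joint torques, N m; "position": TCP position; "ee_rot": TCP orientation; "force": force on the tool from outside, world axes, zero at the start; "ft_torque": the same for the moment, N m; "width": opening from 0.0 (shut) to 1.0 (fully open); "gripper_force": force on a finger pad.
Only numpy, scipy, OpenCV 4.12 (cv2) and the standard library are available. Lean on these libraries where they do the work, as an engineer would, in place of code of your own. Each camera call takes 0.05 s, during which the arm holds its last target. There are 200 camera calls.

### The job

Put every brass filter cartridge on the bench into the open canister, then lay the grey cover flush on the canister with all its snap tabs still up, and press the four tabs down one after another until each has snapped in. Leave the swivel base clicked into the position where the canister's spout points straight at the steel index block on its foot, and leave the nut and the socket lying among the cartridges where they are.

Things in the scene. Friction and masses are not known exactly. Their poses are not given: they have to be found in the camera images.
- swivel (a joint): turn of the swivel base in rad, 0 with the spout straight over the index block, positive anticlockwise from above, limits -2.7 and 1.1. A spring detent holds it at every 30 deg (0.5236 rad), 0 included, and draws it into the nearest click when let go; about 0.5 N m (4 N at the handle post) turns it over a click. It starts two to four clicks on the negative side; no stop at 0
- canister_mouth (a point): centre of the open mouth of the round aluminium canister that is fixed on the red swivel base, on the swivel's upright axis, at the height of its flat rim (95 mm above the bench). Outside diameter 152 mm, bore 132 mm, wall 10 mm, inside floor 42 mm below the rim. The point turns with the swivel
- handle_post (a point): the swivel's handle: upright round black rubber post, 20 mm in diameter, on the end of a flat arm; this point is 16 mm below its top (which is 115 mm above the bench) and 53 mm above the arm. It stands 125 mm from the swivel axis, turns with the swivel, and can be pinched from above or pushed sideways
- spout_end (a point): end of the short brass spout, 20 mm in diameter, that sticks out of the canister's side, 112 mm from the swivel axis and 66 mm above the bench; it turns with the swivel. Seen from above it is 90 deg anticlockwise of the handle post
- index_block (a point): centre of the top of the steel index block, 34 x 14 x 36 mm high, standing out from the fixed foot of the swivel base, 102 mm from the swivel axis; it does not turn. The spout passes 20 mm above it
- cover_bar (a point): loose round cover: grey disc 152 mm in diameter, 8 mm thick, about 0.35 kg; under it a plug 126 mm across, 7 mm deep, that enters the bore with 3 mm play (it starts standing on the plug); on top a grip bar 56 mm long (x), 18 wide (y), 28 high. This point is the bar's centre, 22 mm above the disc's underside (29 above the plug's foot); z up. Seated, it is 22 mm above canister_mouth; any yaw will do
- cover_seat (a point): centre of the underside of the cover's disc, the face that rests flush on the canister's rim; axes as cover_bar
- tab0_top (a point): centre of the top of snap tab 0, a black pad 22 x 26 mm (x radial, y along the rim) near the edge of the cover, 60 mm from its centre, at 45 deg from the bar's x direction. Up, its top is 11 mm above the disc's top face; engaged, 4 mm
- tab0 (a joint): press depth of snap tab 0 in m: 0 up, 0.007 fully down and engaged. It springs back until pressed past 4.2 mm, then snaps down and stays; it needs about 6 N straight down and stops hard at 7 mm
- tab1_top (a point): centre of the top of snap tab 1, a black pad 22 x 26 mm (x radial, y along the rim) near the edge of the cover, 60 mm from its centre, at 135 deg from the bar's x direction. Up, its top is 11 mm above the disc's top face; engaged, 4 mm
- tab1 (a joint): press depth of snap tab 1 in m: 0 up, 0.007 fully down and engaged. It springs back until pressed past 4.2 mm, then snaps down and stays; it needs about 6 N straight down and stops hard at 7 mm
- tab2_top (a point): centre of the top of snap tab 2, a black pad 22 x 26 mm (x radial, y along the rim) near the edge of the cover, 60 mm from its centre, at 225 deg from the bar's x direction. Up, its top is 11 mm above the disc's top face; engaged, 4 mm
- tab2 (a joint): press depth of snap tab 2 in m: 0 up, 0.007 fully down and engaged. It springs back until pressed past 4.2 mm, then snaps down and stays; it needs about 6 N straight down and stops hard at 7 mm
- tab3_top (a point): centre of the top of snap tab 3, a black pad 22 x 26 mm (x radial, y along the rim) near the edge of the cover, 60 mm from its centre, at 315 deg from the bar's x direction. Up, its top is 11 mm above the disc's top face; engaged, 4 mm
- tab3 (a joint): press depth of snap tab 3 in m: 0 up, 0.007 fully down and engaged. It springs back until pressed past 4.2 mm, then snaps down and stays; it needs about 6 N straight down and stops hard at 7 mm
- cartridge0_mid (a point): filter cartridge (two to four of them are there, all alike): upright brass barrel 24 mm in diameter on a square steel flange 28 x 28 x 6 mm, 30 mm high in all, 80 g or so. This point is on its axis, half-way up; z is its axis, away from the flange
- cartridge1_mid (a point): filter cartridge (two to four of them are there, all alike): upright brass barrel 24 mm in diameter on a square steel flange 28 x 28 x 6 mm, 30 mm high in all, 80 g or so. This point is on its axis, half-way up; z is its axis, away from the flange
- cartridge2_mid (a point): filter cartridge (two to four of them are there, all alike): upright brass barrel 24 mm in diameter on a square steel flange 28 x 28 x 6 mm, 30 mm high in all, 80 g or so. This point is on its axis, half-way up; z is its axis, away from the flange
- cartridge3_mid (a point): filter cartridge (two to four of them are there, all alike): upright brass barrel 24 mm in diameter on a square steel flange 28 x 28 x 6 mm, 30 mm high in all, 80 g or so. This point is on its axis, half-way up; z is its axis, away from the flange
- big_nut: bystander: big steel nut ring, 34 mm across, 16 mm high, with a 18 mm hole; origin at the centre of its underside; to be left alone
- socket: bystander: plain steel wrench socket, stepped, 30 mm across at the foot, 32 mm high; origin at the centre of its underside; to be left alone
- cover: the cover as a whole; origin at the centre of the foot of its plug
Not all that is in view belongs to the job. Leave any green, pink or purple look-alike of the part that bears cartridge0_mid alone.

How it is judged:
By the outcome, as a careful person would: the job done as asked, in the order asked, and still so for the second after the job is handed in, with the robot touching nothing.
Of cartridge0, cartridge1, cartridge2, cartridge3 only 2 to 4 are there at a start; the rules pass over those that are not, and their reading is None.
At some moment in a run one of cartridge0, cartridge1, cartridge2, cartridge3 may be knocked a few centimetres aside while the robot is not near it.
Once in a run the grip may slacken for a moment while it holds something.
It also fails if it takes over 210 s, if anything falls off the work surface, if the arm or the gripper's body presses on something with over 40 N, if the wrist force passes 120 N, or if a joint passes its speed limit or range.

## Working session

There is one attempt and no reset: what is moved stays moved. The work goes in short steps, Python scripts to look and compute and a tool call to move; the robot and the scene stay as the last step left them, time stands still between calls to the robot, and variables do not carry over. Pictures are saved under pics/ and viewed, at most 14 in all, crops included, and the job is handed in when it is done.

Besides the shell and the picture viewer there is one more tool, called after "Emit:" as name(argument=value, ...) on one line, values as JSON. apply_moves: Moves the arm, as the interface text tells. Its arguments: {"type":"object","properties":{"motion":{"type":"array","items":{"type":"object","properties":{"x":{"type":"number"},"y":{"type":"number"},"z":{"type":"number"},"yaw":{"type":"number"},"hand":{"type":"number"}}}},"newtons":{"type":"number"}},"required":["motion"]}

```bash
mkdir -p pics; cat > h.py <<'E'
import numpy as np, cv2
from cell import *
def px2w(name,u,v,z,cm=None):
    cm=cm or camera_model(name); K=np.array(cm["camera_matrix"]);T=np.array(cm["T"])
    d=np.linalg.inv(K)@np.array([u,v,1.]); d=np.array([d[0],-d[1],-d[2]]); d=T[:3,:3]@d; o=T[:3,3]
    return o+d*(z-o[2])/d[2]
def w2px(name,p,cm=None):
    cm=cm or camera_model(name); K=np.array(cm["camera_matrix"]);T=np.linalg.inv(np.array(cm["T"]))
    q=T[:3,:3]@np.array(p)+T[:3,3]; q=K@np.array([q[0],-q[1],-q[2]]); return q[:2]/q[2]
def shot(name,fn):
    im=get_image(name); cv2.imwrite("pics/"+fn+".png",im); return im
E
python3 - <<'E'
from h import *
a=shot("top","top0");b=shot("scene","scene0")
for c in("top","scene"):
    m=camera_model(c);print(c,np.round(m["T"],3).tolist(),np.round(m["camera_matrix"],1).tolist(),[k for k in m])
for q,z in (("cartridge0_mid",.015),("cover_bar",.03),("cover",.01),("canister_mouth",.095),("handle_post",.1),("spout_end",.066),("index_block",.036),("big_nut",.01),("socket",.02)):
    for r in recognise(q,"top"):
        x=r["rect"];print(q,round(r["p"],2),np.round(x),np.round(px2w("top",(x[0]+x[2])/2,(x[1]+x[3])/2,z),3))
o=observe();print(o["position"],o["ee_rot"],o["clock"])
E
```

```text
top [[0.021, 0.987, -0.159, 0.395], [-1.0, 0.022, 0.004, -0.019], [0.007, 0.159, 0.987, 1.037], [0.0, 0.0, 0.0, 1.0]] [[401.4, 0.0, 273.5], [0.0, 401.4, 207.4], [0.0, 0.0, 1.0]] ['camera_matrix', 'T']
scene [[-0.318, -0.746, 0.585, 1.243], [0.948, -0.244, 0.204, 0.249], [-0.009, 0.62, 0.785, 1.077], [0.0, 0.0, 0.0, 1.0]] [[518.6, 0.0, 276.7], [0.0, 518.6, 210.4], [0.0, 0.0, 1.0]] ['camera_matrix', 'T']
cartridge0_mid 0.61 [414. 216. 425. 229.] [ 0.529 -0.399  0.015]
cartridge0_mid 0.6 [418. 278. 432. 293.] [ 0.369 -0.406  0.015]
cartridge0_mid 0.5 [385. 271. 396. 291.] [ 0.38  -0.32   0.015]
cartridge0_mid 0.48 [407. 244. 420. 259.] [ 0.454 -0.381  0.015]
cover_bar 0.57 [109. 220. 178. 285.] [0.436 0.298 0.03 ]
cover 0.61 [113. 222. 180. 287.] [0.432 0.296 0.01 ]
canister_mouth 0.59 [240. 169. 311. 245.] [ 0.548 -0.028  0.095]
handle_post 0.9 [237. 172. 312. 246.] [ 0.542 -0.026  0.1  ]
handle_post 0.3 [111. 247. 124. 258.] [0.432 0.336 0.1  ]
spout_end 0.9 [233. 168. 311. 245.] [ 0.554 -0.019  0.066]
spout_end 0.4 [142. 221. 153. 233.] [0.496 0.282 0.066]
index_block 0.85 [228. 169. 311. 245.] [ 0.557 -0.013  0.036]
index_block 0.36 [160. 252. 181. 259.] [0.43  0.229 0.036]
big_nut 0.58 [371. 196. 387. 211.] [ 0.577 -0.298  0.01 ]
socket 0.51 [381. 228. 392. 241.] [ 0.495 -0.311  0.02 ]
[0.23927752 0.57741216 0.19305813] [6.13210177e-01 3.08111541e+00 1.31890077e-04] 0.55
```

View pics/top0.png

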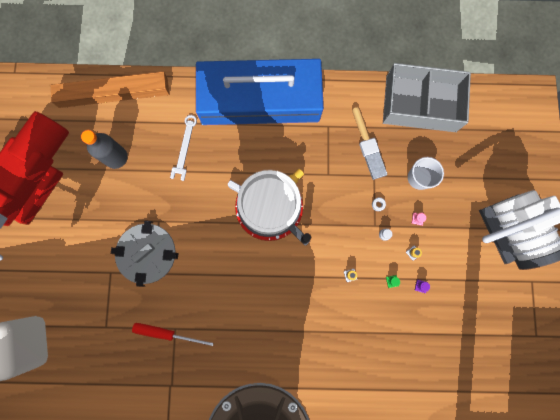

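View pics/scene0.png

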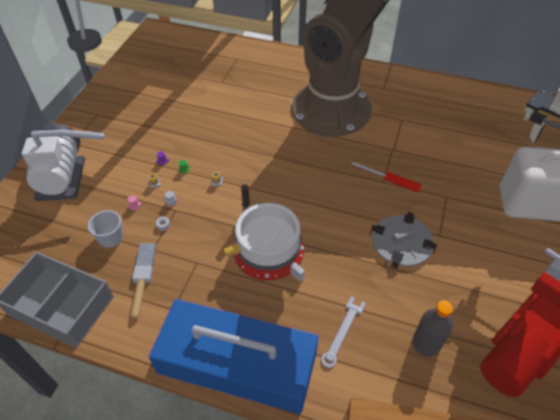

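Top view: the brass cartridges are at about (351,275) and (415,253). Pink (419,218), green (393,282) and purple (423,287) are look-alikes. The spout is at (299,174), the handle at (305,238), the index block at about (234,186) and the cover at (145,253).

```bash
python3 - <<'E'
from h import *
a=cv2.imread("pics/top0.png")
c=cv2.resize(a[150:310,220:440],None,fx=3.6,fy=3.6,interpolation=cv2.INTER_CUBIC);cv2.imwrite("pics/c0.png",c)
for n,u,v,z in(("cartA",351,275,.015),("cartB",415,253,.015),("post",305.5,237.5,.115),("spout",299,174,.066),("index",234,187,.036),("coverbar",146,253,.043),("nut",379,204,.016),("sock",386,235,.03),("green",393,282,.015),("purp",423,287,.015),("pink",419,218,.015)):
    print(n,np.round(px2w("top",u,v,z),3))
E
```

```text
cartA [ 0.392 -0.221  0.015]
cartB [ 0.45  -0.384  0.015]
post [ 0.475 -0.098  0.115]
spout [ 0.637 -0.084  0.066]
index [0.607 0.079 0.036]
coverbar [0.435 0.288 0.043]
nut [ 0.574 -0.295  0.016]
sock [ 0.493 -0.307  0.03 ]
green [ 0.377 -0.327  0.015]
purp [ 0.366 -0.402  0.015]
pink [ 0.54  -0.398  0.015]
```

View pics/c0.png

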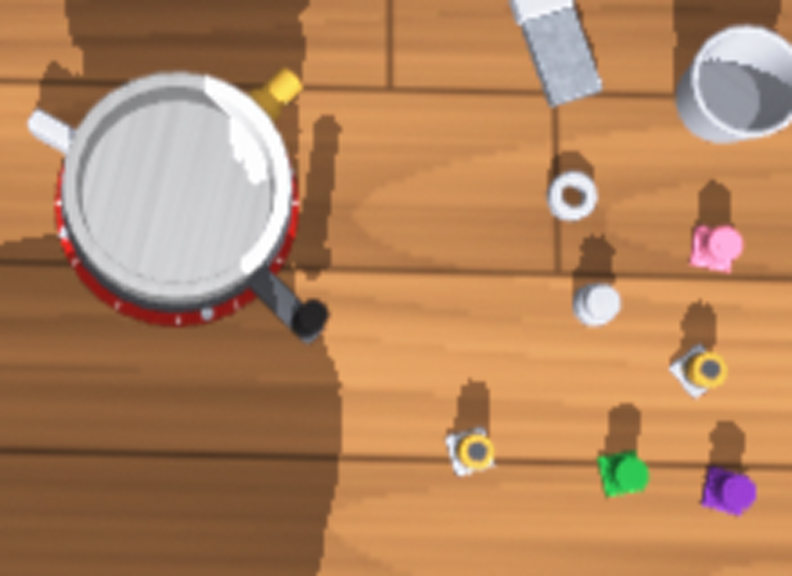

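The enlarged crop shows just two brass cartridges: tops at about (352.5,275.3) and (416.9,252.5) in the full image. The rim centre is at about (269.4,202.2), the handle top at (306,238) and the outer end of the index block at about (231,184).

```bash
python3 - <<'E'
from h import *
P={n:px2w("top",220+u/3.6,150+v/3.6,z) for n,u,v,z in(("A",477,451,.03),("B",709,369,.03),("rim",178,188,.095),("post",312,317,.115),("spout",288,84,.07),("idx",48,130,.036))}
for k in P:
    d=P[k]-P["rim"];print(k,np.round(P[k],3),round(np.hypot(*d[:2]),3),round(np.degrees(np.arctan2(d[1],d[0])),1))
E
```

```text
A [ 0.391 -0.222  0.03 ] 0.268 -128.7
B [ 0.451 -0.384  0.03 ] 0.387 -106.2
rim [ 0.559 -0.013  0.095] 0.0 0.0
post [ 0.474 -0.1    0.115] 0.122 -134.2
spout [ 0.638 -0.086  0.07 ] 0.108 -43.2
idx [0.609 0.081 0.036] 0.106 61.9
```

Emit:
apply_moves(motion=[{"x": 3,"y": -6,"z": 3},{"x": 6,"y": -12,"z": 5},{"x": 9,"y": -18,"z": 7},{"x": 11,"y": -24,"z": 9},{"x": 13,"y": -30,"z": 9},{"x": 14,"y": -36,"z": 9},{"x": 15,"y": -42,"z": 9},{"x": 15,"y": -48,"z": 9},{"x": 15,"y": -54,"z": 9},{"x": 15,"y": -60,"z": 9}])

```text
schema error: expected keys x, y, z, yaw, hand
```

Emit:
apply_moves(motion=[{"x": 3,"y": -6,"z": 3,"yaw": 0,"hand": 0},{"x": 6,"y": -12,"z": 5,"yaw": 0,"hand": 0},{"x": 9,"y": -18,"z": 7,"yaw": 0,"hand": 0},{"x": 11,"y": -24,"z": 9,"yaw": 0,"hand": 0},{"x": 13,"y": -30,"z": 9,"yaw": 0,"hand": 0},{"x": 14,"y": -36,"z": 9,"yaw": 0,"hand": 0},{"x": 15,"y": -42,"z": 9,"yaw": 0,"hand": 0},{"x": 15,"y": -48,"z": 9,"yaw": 0,"hand": 0},{"x": 15,"y": -54,"z": 9,"yaw": 0,"hand": 0},{"x": 15,"y": -60,"z": 9,"yaw": 0,"hand": 0}])

```text
clock: 1.8
position: [0.389, -0.0068, 0.2834]
ee_rot: [0.613, 3.08, 0.001]
force: [1.4, 0.1, -0.4]
width: 0.498
gripper_force: 0.0
```

Emit:
apply_moves(motion=[{"x": 0,"y": -5,"z": 0,"yaw": 0,"hand": 0},{"x": 0,"y": -10,"z": 0,"yaw": 0,"hand": 0},{"x": 0,"y": -15,"z": -3,"yaw": 0,"hand": 0},{"x": 0,"y": -21.5,"z": -8,"yaw": 0,"hand": 0},{"x": 0,"y": -21.5,"z": -10,"yaw": 0,"hand": 0},{"x": 0,"y": -21.5,"z": -10,"yaw": 0,"hand": 0}])

```text
clock: 2.55
position: [0.3874, -0.2204, 0.1817]
ee_rot: [-0.617, -3.076, 0.001]
force: [-0.3, 0.1, -0.7]
width: 0.499
gripper_force: 0.0
```

```bash
python3 - <<'E'
from h import *
o=observe();print(o["position"])
m=camera_model("wrist");print(np.round(m["T"],3).tolist(),np.round(m["camera_matrix"][0],0))
shot("wrist","w1")
for r in recognise("cartridge0_mid","wrist"):
    x=r["rect"];print(round(r["p"],2),np.round(x),np.round(px2w("wrist",(x[0]+x[2])/2,(x[1]+x[3])/2,.015),3))
E
```

```text
[ 0.38743257 -0.22035279  0.18165911]
[[0.386, -0.885, -0.259, 0.317], [0.923, 0.37, 0.111, -0.19], [-0.002, -0.282, 0.959, 0.373], [0.0, 0.0, 0.0, 1.0]] [310.   0. 282.]
0.69 [127. 217. 157. 242.] [ 0.373 -0.399  0.015]
0.41 [270. 314. 297. 345.] [ 0.575 -0.293  0.015]
```

View pics/w1.png

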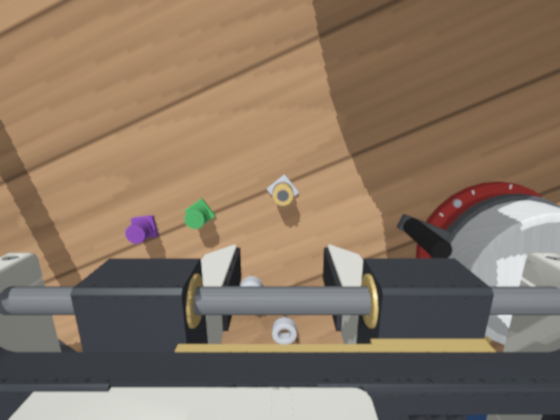

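Wrist view: cartridge A's top is at (283,195), with green at (200,213) and purple at (140,230). The canister is on the right.

```bash
python3 - <<'E'
from h import *
print(px2w("wrist",283,195,.03), px2w("wrist",408,222,.115))
E
```

```text
[ 0.39621662 -0.2202313   0.03      ] [ 0.44202147 -0.11995853  0.115     ]
```

Emit:
apply_moves(motion=[{"x": 0.5,"y": 0.1,"z": -5,"yaw": 0,"hand": 0},{"x": 0.5,"y": 0.1,"z": -10,"yaw": 0,"hand": 0},{"x": 0.5,"y": 0.1,"z": -14,"yaw": 0,"hand": 0},{"x": 0.5,"y": 0.1,"z": -17.2,"yaw": 0,"hand": 0},{"x": 0.5,"y": 0.1,"z": -17.2,"yaw": 0,"hand": 0},{"x": 0.5,"y": 0.1,"z": -17.2,"yaw": 0,"hand": -1},{"x": 0.5,"y": 0.1,"z": -17.2,"yaw": 0,"hand": -1},{"x": 0.5,"y": 0.1,"z": -17.2,"yaw": 0,"hand": -1},{"x": 0.5,"y": 0.1,"z": -17.2,"yaw": 0,"hand": -1}], newtons=30)

```text
clock: 3.78
position: [0.3945, -0.2188, 0.0115]
ee_rot: [0.613, 3.08, 0.0]
force: [0.0, -0.8, 0.2]
width: 0.116
gripper_force: 0.0
```

```bash
python3 - <<'E'
from h import *
print(observe()["width"],observe()["gripper_force"])
a=shot("wrist","w2");b=shot("top","t2")
cv2.imwrite("pics/w2t.png",np.vstack([cv2.resize(a[130:330,100:460],None,fx=1.5,fy=1.5),cv2.resize(b[190:300,310:450],(540,300))]))
E
```

```text
0.11599550391533388 0.0
```

View pics/w2t.png

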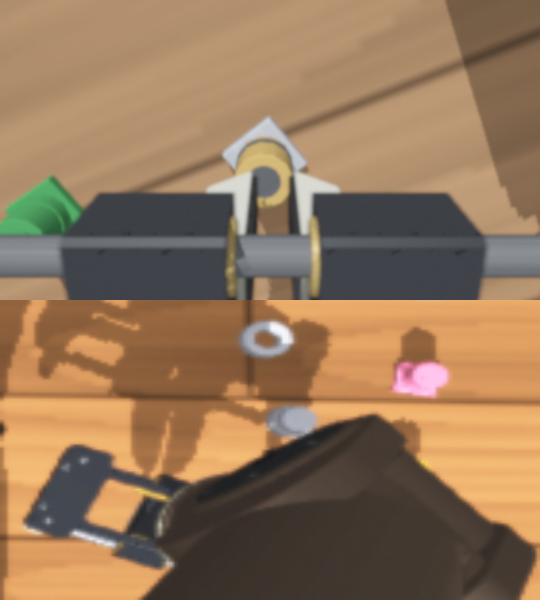

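The grasp missed: the cartridge stands just in front of the closed fingers, its top at wrist pixel (279,251). It was probably squeezed out.

```bash
python3 - <<'E'
from h import *
print(px2w("wrist",278.7,251.3,.03),px2w("wrist",278.7,131+150/1.5,.006), w2px("wrist",observe()["position"]))
E
```

```text
[ 0.39351601 -0.2199636   0.03      ] [ 0.38958754 -0.2185709   0.006     ] [281.07656567 240.06303925]
```

Emit:
apply_moves(motion=[{"x": 0,"y": 0,"z": 4,"yaw": 0,"hand": -1},{"x": 0,"y": 0,"z": 8,"yaw": 0,"hand": -0.8},{"x": 0,"y": 0,"z": 8,"yaw": 0,"hand": -0.8},{"x": 0,"y": 0,"z": 8,"yaw": 0,"hand": -0.8},{"x": 0,"y": 0,"z": 8,"yaw": 0,"hand": -0.8}])

```text
clock: 4.5
position: [0.3934, -0.2184, 0.0902]
ee_rot: [-0.613, -3.079, -0.0]
force: [-0.6, 0.2, 0.1]
width: 0.096
gripper_force: 0.0
```

```bash
python3 - <<'E'
from h import *
p=observe()["position"];print(p,observe()["width"])
cw=camera_model("wrist");a=shot("wrist","w3");b=shot("scene","s3")
for im,n in((a,"wrist"),(b,"scene")):
    u=w2px(n,p,cw if n=="wrist" else None);print(n,u)
    cv2.drawMarker(im,tuple(int(round(x)) for x in u),(0,0,255),0,8,1)
us=w2px("scene",p);x,y=int(us[0]),int(us[1])
B=cv2.resize(b[y-50:y+50,x-80:x+80],(540,337),interpolation=cv2.INTER_CUBIC)
cv2.imwrite("pics/w3s.png",np.vstack([cv2.resize(a[160:320,100:460],None,fx=1.5,fy=1.5),B]))
print(x-80,y-50)
E
```

```text
[ 0.39342613 -0.21841106  0.09015109] 0.09612452712768887
wrist [281.0799048  240.01183683]
scene [214.4917342  158.82564847]
134 108
```

View pics/w3s.png

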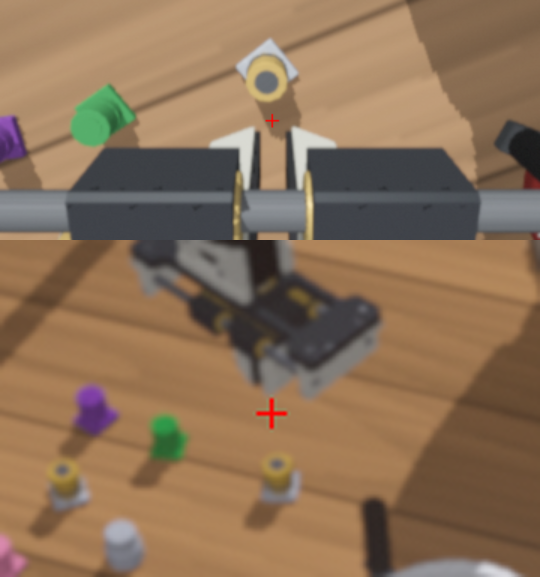

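Tips appear at wrist (280,245) and scene (218,152), off from where the stated TCP projects. I'll triangulate both the tips and the cartridge.

```bash
python3 - <<'E'
from h import *
def tri(obs):
    A=[];B=[]
    for n,u,v in obs:
        o=np.array(camera_model(n)["T"])[:3,3];d=px2w(n,u,v,0)-o;d/=np.linalg.norm(d);M=np.eye(3)-np.outer(d,d);A.append(M);B.append(M@o)
    x=np.linalg.lstsq(np.vstack(A),np.hstack(B),rcond=None)[0];return x,[w2px(n,x)-np.array([u,v]) for n,u,v in obs]
print(tri([("wrist",280,245.3),("scene",218.4,152)]))
print(tri([("wrist",100+267/1.5,160+82/1.5),("scene",134+277/3.375,108+(465-240)/3.375)]))
for n,u,v in(("wrist",100+267/1.5,160+82/1.5),("scene",134+277/3.375,108+(465-240)/3.375),("top",352.5,275.3)): print(n,px2w(n,u,v,.03))
E
```

```text
(array([ 0.38670729, -0.21254995,  0.11240669]), [array([ 6.10003723, -4.85645044]), array([-1.71638634, -0.3976991 ])])
(array([ 0.39383116, -0.2212558 ,  0.02777521]), [array([ 0.58273358, -0.49143036]), array([-0.23792399, -0.03769165])])
wrist [ 0.3934226  -0.22159639  0.03      ]
scene [ 0.39555831 -0.2195874   0.03      ]
top [ 0.39130893 -0.22198584  0.03      ]
```

Emit:
apply_moves(motion=[{"x": 5,"y": 0,"z": 0,"yaw": 0,"hand": -1},{"x": 5,"y": 0,"z": -5,"yaw": 0,"hand": -1},{"x": 5,"y": 0,"z": -8.5,"yaw": 0,"hand": -1},{"x": 5,"y": 0,"z": -8.6,"yaw": 0,"hand": -1},{"x": 5,"y": 0,"z": -8.6,"yaw": 0,"hand": -1}])

```text
clock: 5.22
position: [0.4443, -0.2194, 0.0057]
ee_rot: [0.614, 3.081, -0.0]
force: [0.3, 0.3, -0.5]
width: 0.003
gripper_force: 0.0
```

```bash
python3 - <<'E'
from h import *
p=observe()["position"];print(p,observe()["width"],observe()["force"])
a=shot("wrist","w4");b=shot("scene","s4")
us=w2px("scene",p);x,y=int(us[0]),int(us[1]);print(us)
B=cv2.resize(b[y-40:y+40,x-60:x+60],(720,480),interpolation=cv2.INTER_CUBIC)
A=cv2.resize(a[160:320,160:400],None,fx=1.5,fy=1.5)
cv2.imwrite("pics/s4.png",B[:, :]); print(x-60,y-40)
E
```

```text
[ 0.44429779 -0.21935896  0.00568529] 0.002768952105076326 [ 0.27172962  0.30310544 -0.50336709]
[210.10654319 193.44011721]
150 153
```

View pics/s4.png

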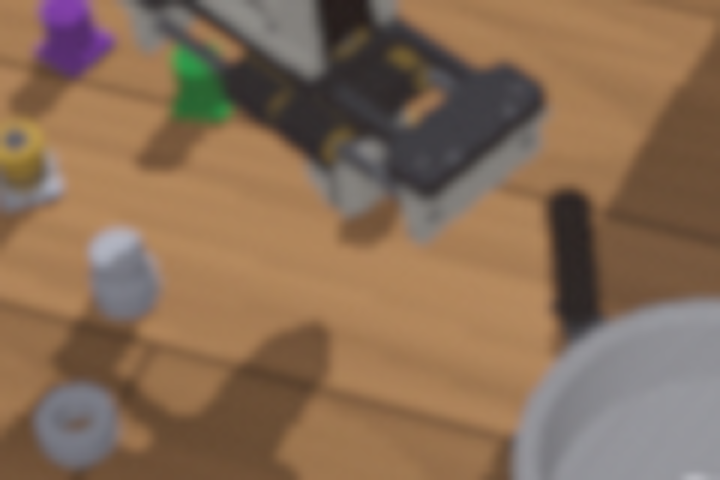

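Emit:
apply_moves(motion=[{"x": 0,"y": 0,"z": -0.6,"yaw": 0,"hand": -1},{"x": 0,"y": 0,"z": -0.6,"yaw": 0,"hand": -1}])

```text
clock: 5.58
position: [0.4443, -0.2187, -0.0008]
ee_rot: [0.613, 3.081, 0.0]
force: [-0.6, -0.6, 0.6]
width: 0.006
gripper_force: 0.0
```

Emit:
apply_moves(motion=[{"x": 0,"y": 0,"z": -0.4,"yaw": 0,"hand": -1},{"x": 0,"y": 0,"z": -0.4,"yaw": 0,"hand": -1}])

```text
clock: 5.82
position: [0.444, -0.2187, -0.0052]
ee_rot: [-0.613, -3.081, -0.0]
force: [0.5, -0.3, -0.1]
width: 0.006
gripper_force: 0.0
```

Emit:
apply_moves(motion=[{"x": 0,"y": 0,"z": -0.3,"yaw": 0,"hand": -1},{"x": 0,"y": 0,"z": -0.3,"yaw": 0,"hand": -1}])

```text
clock: 6.08
position: [0.444, -0.2188, -0.0082]
ee_rot: [-0.613, -3.081, -0.0]
force: [-0.2, -0.1, 0.4]
width: 0.002
gripper_force: 0.0
```

Emit:
apply_moves(motion=[{"x": 0,"y": 0,"z": -0.3,"yaw": 0,"hand": -1},{"x": 0,"y": 0,"z": -0.3,"yaw": 0,"hand": -1}])

```text
clock: 6.32
position: [0.444, -0.2188, -0.0112]
ee_rot: [-0.613, -3.081, -0.0]
force: [0.3, 0.1, -1.2]
width: 0.001
gripper_force: 0.0
```

Emit:
apply_moves(motion=[{"x": 0,"y": 0,"z": -0.2,"yaw": 0,"hand": -1},{"x": 0,"y": 0,"z": -0.2,"yaw": 0,"hand": -1}])

```text
clock: 6.58
position: [0.4441, -0.2188, -0.0131]
ee_rot: [-0.613, -3.081, -0.0]
force: [-0.3, -0.3, 0.7]
width: 0.002
gripper_force: 0.0
```

Emit:
apply_moves(motion=[{"x": 0,"y": 0,"z": -0.2,"yaw": 0,"hand": -1},{"x": 0,"y": 0,"z": -0.2,"yaw": 0,"hand": -1}])

```text
clock: 6.82
position: [0.4441, -0.2188, -0.0151]
ee_rot: [-0.613, -3.081, -0.0]
force: [-0.1, -0.3, -0.6]
width: 0.005
gripper_force: 0.0
```

Emit:
apply_moves(motion=[{"x": 0,"y": 0,"z": -0.2,"yaw": 0,"hand": -1},{"x": 0,"y": 0,"z": -0.2,"yaw": 0,"hand": -1}])

```text
clock: 7.08
position: [0.4441, -0.2187, -0.0171]
ee_rot: [-0.613, -3.081, -0.0]
force: [-0.4, -0.3, -0.4]
width: 0.007
gripper_force: 0.0
```

Emit:
apply_moves(motion=[{"x": 0,"y": 0,"z": -0.2,"yaw": 0,"hand": -1},{"x": 0,"y": 0,"z": -0.2,"yaw": 0,"hand": -1}])

```text
clock: 7.32
position: [0.4441, -0.2188, -0.0191]
ee_rot: [-0.613, -3.081, -0.0]
force: [0.0, 0.2, -0.1]
width: 0.005
gripper_force: 0.0
```

Emit:
apply_moves(motion=[{"x": 0,"y": 0,"z": -0.2,"yaw": 0,"hand": -1},{"x": 0,"y": 0,"z": -0.2,"yaw": 0,"hand": -1}])

```text
clock: 7.58
position: [0.4441, -0.2188, -0.0211]
ee_rot: [-0.613, -3.081, -0.0]
force: [-0.1, -0.1, -0.2]
width: 0.003
gripper_force: 0.0
```

Emit:
apply_moves(motion=[{"x": 0,"y": 0,"z": -0.2,"yaw": 0,"hand": -1},{"x": 0,"y": 0,"z": -0.2,"yaw": 0,"hand": -1}])

```text
clock: 7.82
position: [0.4441, -0.2188, -0.0231]
ee_rot: [-0.613, -3.081, -0.0]
force: [-0.2, 0.0, -0.2]
width: 0.003
gripper_force: 0.0
```

Emit:
apply_moves(motion=[{"x": 0,"y": 0,"z": -0.2,"yaw": 0,"hand": -1},{"x": 0,"y": 0,"z": -0.2,"yaw": 0,"hand": -1}])

```text
clock: 8.07
position: [0.4441, -0.2188, -0.0251]
ee_rot: [-0.613, -3.081, -0.0]
force: [-0.8, 0.5, 0.1]
width: 0.005
gripper_force: 0.0
```

Emit:
apply_moves(motion=[{"x": 0,"y": 0,"z": -0.2,"yaw": 0,"hand": -1},{"x": 0,"y": 0,"z": -0.2,"yaw": 0,"hand": -1}])

```text
clock: 8.32
position: [0.4441, -0.2187, -0.0271]
ee_rot: [-0.613, -3.081, -0.0]
force: [-0.2, -0.8, -0.6]
width: 0.002
gripper_force: 0.0
```

```bash
python3 - <<'E'
from h import *
p=observe()["position"];print(p,observe()["force"])
b=shot("scene","s5")
B=cv2.resize(b[153:233,150:270],(720,480),interpolation=cv2.INTER_CUBIC)
cv2.imwrite("pics/s5c.png",B); print(w2px("scene",p)-[150,153])
E
```

```text
[ 0.44413366 -0.21873368 -0.02707685] [-0.16482071 -0.79434341 -0.56300982]
[61.6481002  48.12102003]
```

View pics/s5c.png

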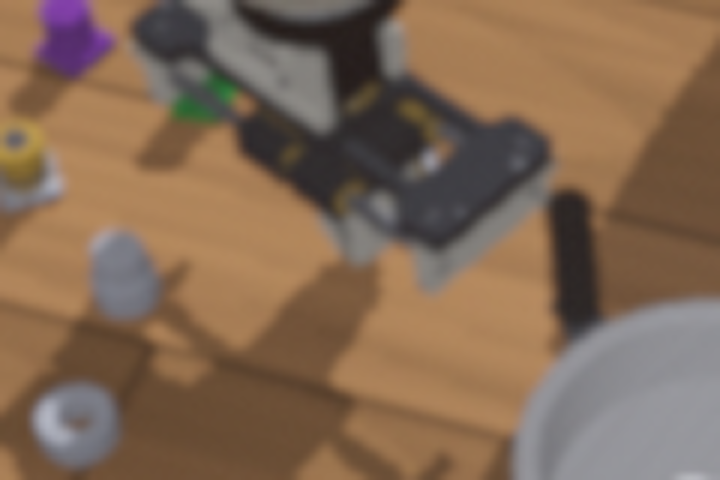

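The finger tip now meets its own shadow at crop (360,262), so the bench is very close: the tips sit about 28 mm above the reported TCP.

Emit:
apply_moves(motion=[{"x": 0,"y": 0,"z": -0.2,"yaw": 0,"hand": -1},{"x": 0,"y": 0,"z": -0.2,"yaw": 0,"hand": -1}])

```text
clock: 8.62
position: [0.4441, -0.2188, -0.0291]
ee_rot: [-0.613, -3.081, -0.0]
force: [-0.4, -0.6, -0.1]
width: 0.007
gripper_force: 0.0
```

Emit:
apply_moves(motion=[{"x": 0,"y": 0,"z": -0.2,"yaw": 0,"hand": -1},{"x": 0,"y": 0,"z": -0.2,"yaw": 0,"hand": -1}])

```text
clock: 8.88
position: [0.4441, -0.2188, -0.0311]
ee_rot: [-0.613, -3.081, -0.0]
force: [0.9, -0.3, -0.2]
width: 0.006
gripper_force: 0.0
```

Emit:
apply_moves(motion=[{"x": 0,"y": 0,"z": -0.2,"yaw": 0,"hand": -1},{"x": 0,"y": 0,"z": -0.2,"yaw": 0,"hand": -1}])

```text
clock: 9.12
position: [0.4441, -0.2188, -0.0331]
ee_rot: [-0.613, -3.081, -0.0]
force: [-0.4, -0.6, 0.7]
width: 0.006
gripper_force: 0.0
```

Emit:
apply_moves(motion=[{"x": 0,"y": 0,"z": -0.2,"yaw": 0,"hand": -1},{"x": 0,"y": 0,"z": -0.2,"yaw": 0,"hand": -1}])

```text
clock: 9.38
position: [0.4443, -0.2188, -0.0336]
ee_rot: [0.614, 3.08, 0.002]
force: [-6.6, 2.7, 29.1]
width: 0.005
gripper_force: 14.5
```

Emit:
apply_moves(motion=[{"x": 0,"y": 0,"z": -0.2,"yaw": 0,"hand": -1},{"x": 0,"y": 0,"z": -0.2,"yaw": 0,"hand": -1}])

```text
clock: 9.62
position: [0.4444, -0.2188, -0.0338]
ee_rot: [0.615, 3.079, 0.005]
force: [-13.4, 8.3, 63.1]
width: 0.008
gripper_force: 31.7
```

Emit:
apply_moves(motion=[{"x": 0,"y": 0,"z": 0.8,"yaw": 0,"hand": -0.2},{"x": -5,"y": 0,"z": 10,"yaw": 0,"hand": -0.2},{"x": -5,"y": 0,"z": 10,"yaw": 0,"hand": -0.2},{"x": -5,"y": 0,"z": 10,"yaw": 0,"hand": -0.2}])

```text
clock: 10.12
position: [0.3942, -0.2193, 0.065]
ee_rot: [0.614, 3.077, 0.001]
force: [0.6, 0.4, -0.3]
width: 0.376
gripper_force: 0.0
```

```bash
python3 - <<'E'
from h import *
t=np.array([.3827,.9239,0]);x=np.array([-.9239,.3827,0]);p=np.array([.444,-.2187,0])
for z in(.02,.03,.04,.05,.06,.075): print(z,[np.round(w2px("scene",p+.095*t+s*.0375*x+[0,0,z])) for s in(-1,0,1)])
print(w2px("scene",p+[0,0,.006]))
E
```

```text
0.02 [array([225., 217.]), array([235., 208.]), array([245., 200.])]
0.03 [array([225., 214.]), array([235., 206.]), array([245., 197.])]
0.04 [array([225., 212.]), array([235., 203.]), array([245., 195.])]
0.05 [array([224., 209.]), array([234., 201.]), array([244., 192.])]
0.06 [array([224., 207.]), array([234., 198.]), array([244., 190.])]
0.075 [array([223., 203.]), array([234., 194.]), array([244., 186.])]
[210.3613933  193.34287839]
```

Emit:
apply_moves(motion=[{"x": -0.1,"y": -0.2,"z": -4,"yaw": 0,"hand": -0.2},{"x": -0.1,"y": -0.2,"z": -8,"yaw": 0,"hand": -0.2},{"x": -0.1,"y": -0.2,"z": -8.7,"yaw": 0,"hand": -0.2},{"x": -0.1,"y": -0.2,"z": -8.7,"yaw": 0,"hand": -1},{"x": -0.1,"y": -0.2,"z": -8.7,"yaw": 0,"hand": -1},{"x": -0.1,"y": -0.2,"z": -8.7,"yaw": 0,"hand": -1},{"x": -0.1,"y": -0.2,"z": -8.7,"yaw": 0,"hand": -1}], newtons=30)

```text
clock: 11.0
position: [0.3939, -0.2209, -0.0232]
ee_rot: [0.612, 3.08, 0.0]
force: [-0.5, 1.2, 8.1]
width: 0.252
gripper_force: 30.0
```

Emit:
apply_moves(motion=[{"x": 0,"y": 0,"z": 5,"yaw": 0,"hand": -1},{"x": 0,"y": 0,"z": 10,"yaw": 0,"hand": -1},{"x": 3,"y": 3,"z": 14,"yaw": 0,"hand": -1},{"x": 7,"y": 7,"z": 14,"yaw": 0,"hand": -1},{"x": 11,"y": 11,"z": 14,"yaw": 0,"hand": -1},{"x": 15,"y": 15,"z": 14,"yaw": 0,"hand": -1},{"x": 19,"y": 19.8,"z": 14,"yaw": 0,"hand": -1},{"x": 19,"y": 19.8,"z": 14,"yaw": 0,"hand": -1},{"x": 19,"y": 19.8,"z": 14,"yaw": 0,"hand": -1}])

```text
clock: 12.12
position: [0.5826, -0.0232, 0.1159]
ee_rot: [-0.613, -3.081, 0.001]
force: [0.5, 0.3, -1.0]
width: 0.253
gripper_force: 30.0
```

```bash
python3 - <<'E'
from h import *
o=observe();print(o["position"],o["width"],o["gripper_force"])
a=shot("wrist","w6")
cv2.imwrite("pics/w6.png",a)
E
```

```text
[ 0.58255333 -0.02318237  0.11589169] 0.25294467150741606 29.999679923057556
```

View pics/w6.png

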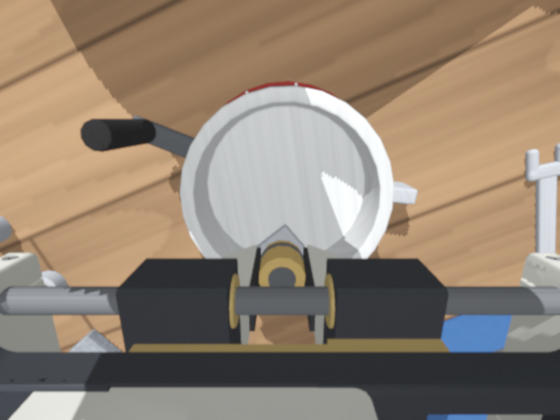

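Wrist view: the cartridge is held at (282,275). The rim's outer edge touches (181,190), (393,190) and (287,83). The post top is at (99,134), and the index block sticks out to the right with its end at (415,194).

```bash
python3 - <<'E'
from h import *
from scipy.optimize import least_squares as ls
cm=camera_model("wrist")
Q=[px2w("wrist",u,v,.095,cm)[:2] for u,v in((181,190),(393,190),(287,83))]
f=ls(lambda s:[np.hypot(*(q-s[:2]))-.076 for q in Q],[.55,-.02]);c=f.x;print(c,f.fun)
for n,u,v,z in(("post",99,134,.115),("idxend",415,194,.036)):
    p=px2w("wrist",u,v,z,cm)[:2];d=p-c;print(n,p,np.hypot(*d),np.degrees(np.arctan2(d[1],d[0])))
p=px2w("top",220+312/3.6,150+317/3.6,.115)[:2];d=p-c;print("post top cam",p,np.hypot(*d),np.degrees(np.arctan2(d[1],d[0])))
p=px2w("top",220+30/3.6,150+122/3.6,.036)[:2];d=p-c;print("idx end top cam",p,np.hypot(*d),np.degrees(np.arctan2(d[1],d[0])))
E
```

```text
[ 0.56307392 -0.01155936] [-0.00146402 -0.00146303  0.00026014]
post [ 0.47719662 -0.09913752] 0.12265743285062375 -134.43819291357792
idxend [0.61713892 0.09153659] 0.11641219902487504 62.326838215459254
post top cam [ 0.47386767 -0.10021884] 0.12577066299668324 -135.1761307100846
idx end top cam [0.61444082 0.09357173] 0.11700899159559745 63.9599328023182
```

Emit:
apply_moves(motion=[{"x": 0.4,"y": 0.1,"z": -4,"yaw": 0,"hand": -1},{"x": 0.4,"y": 0.1,"z": -7.5,"yaw": 0,"hand": -1},{"x": 0.4,"y": 0.1,"z": -8.4,"yaw": 0,"hand": -1},{"x": 0.4,"y": 0.1,"z": -8.5,"yaw": 0,"hand": -1},{"x": 0.4,"y": 0.1,"z": -8.5,"yaw": 0,"hand": -1}])

```text
clock: 12.8
position: [0.588, -0.0223, 0.0324]
ee_rot: [0.614, 3.079, 0.001]
force: [0.5, 0.1, -1.3]
width: 0.251
gripper_force: 30.0
```

Emit:
apply_moves(motion=[{"x": 0,"y": 0,"z": -0.2,"yaw": 0,"hand": -1},{"x": 0,"y": 0,"z": -0.2,"yaw": 0,"hand": -1},{"x": 0,"y": 0,"z": -0.2,"yaw": 0,"hand": -0.25},{"x": 0,"y": 0,"z": -0.2,"yaw": 0,"hand": -0.25},{"x": 0,"y": 0,"z": 3,"yaw": 0,"hand": -0.25},{"x": 0,"y": 0,"z": 8,"yaw": 0,"hand": -0.25},{"x": -4,"y": -6,"z": 8.5,"yaw": 0,"hand": -0.25},{"x": -8,"y": -12,"z": 8.5,"yaw": 0,"hand": -0.25},{"x": -10,"y": -18,"z": 8.5,"yaw": 0,"hand": -0.25},{"x": -12,"y": -24,"z": 8.5,"yaw": 0,"hand": -0.25}])

```text
clock: 14.05
position: [0.4729, -0.2438, 0.1162]
ee_rot: [0.612, 3.081, 0.001]
force: [1.4, -0.8, 0.2]
width: 0.375
gripper_force: 0.0
```

Emit:
apply_moves(motion=[{"x": 0,"y": -6,"z": 0,"yaw": 0,"hand": -0.25},{"x": 0,"y": -11,"z": 0,"yaw": 0,"hand": -0.25},{"x": 0,"y": -12,"z": 0,"yaw": 0,"hand": -0.25},{"x": 0,"y": -12,"z": 0,"yaw": 0,"hand": -0.25}])

```text
clock: 14.55
position: [0.4734, -0.3626, 0.1156]
ee_rot: [-0.615, -3.08, -0.001]
force: [0.3, 1.0, 0.8]
width: 0.377
gripper_force: 0.0
```

```bash
python3 - <<'E'
from h import *
o=observe();print(o["position"],o["width"],o["gripper_force"])
cm=camera_model("wrist");a=shot("wrist","w7");t=shot("top","t7")
h=cv2.cvtColor(a,cv2.COLOR_BGR2HSV);print(w2px("wrist",[.450,-.384,.03],cm))
cv2.imwrite("pics/w7c.png",np.hstack([a[60:360,60:460],cv2.resize(t[150:300,230:430],(400,300),interpolation=cv2.INTER_CUBIC)]))
E
```

```text
[ 0.47344681 -0.36264507  0.11564044] 0.3774758890008857 0.0
[249.8777108  191.24750263]
```

View pics/w7c.png

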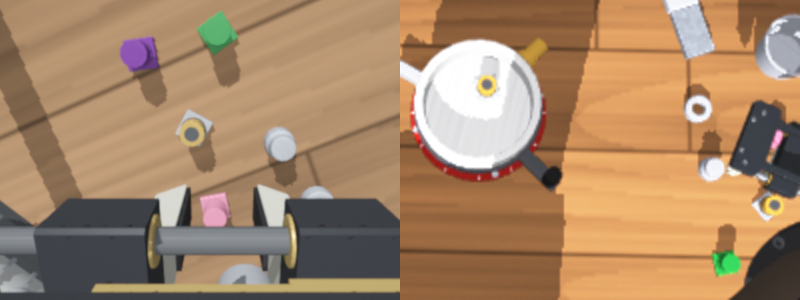

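Cartridge A stands upright in the canister (right panel, 487,85). B's top is at wrist pixel (253,192), about (0.4515,-0.381).

Emit:
apply_moves(motion=[{"x": -2.2,"y": -1.9,"z": -3,"yaw": 0,"hand": -0.25},{"x": -2.2,"y": -1.9,"z": -7,"yaw": 0,"hand": -0.25},{"x": -2.2,"y": -1.9,"z": -11,"yaw": 0,"hand": -0.25},{"x": -2.2,"y": -1.9,"z": -13.7,"yaw": 0,"hand": -0.25},{"x": -2.2,"y": -1.9,"z": -13.7,"yaw": 0,"hand": -0.25},{"x": -2.2,"y": -1.9,"z": -13.7,"yaw": 0,"hand": -1},{"x": -2.2,"y": -1.9,"z": -13.7,"yaw": 0,"hand": -1},{"x": -2.2,"y": -1.9,"z": -13.7,"yaw": 0,"hand": -1}], newtons=30)

```text
clock: 15.65
position: [0.4529, -0.3818, -0.0197]
ee_rot: [0.612, 3.079, -0.0]
force: [-0.8, 1.8, 8.5]
width: 0.252
gripper_force: 30.0
```

Emit:
apply_moves(motion=[{"x": 0,"y": 0,"z": 5,"yaw": 0,"hand": -1},{"x": 0,"y": 0,"z": 10,"yaw": 0,"hand": -1},{"x": 1,"y": 5,"z": 14,"yaw": 0,"hand": -1},{"x": 2,"y": 10.5,"z": 14,"yaw": 0,"hand": -1},{"x": 3,"y": 16,"z": 14,"yaw": 0,"hand": -1},{"x": 5,"y": 22,"z": 14,"yaw": 0,"hand": -1},{"x": 7,"y": 28,"z": 14,"yaw": 0,"hand": -1},{"x": 8.4,"y": 34,"z": 14,"yaw": 0,"hand": -1},{"x": 8.4,"y": 38.1,"z": 14,"yaw": 0,"hand": -1},{"x": 8.4,"y": 38.1,"z": 14,"yaw": 0,"hand": -1}])

```text
clock: 16.9
position: [0.5359, 0.0038, 0.1189]
ee_rot: [-0.603, -3.082, -0.002]
force: [0.7, 0.0, -0.3]
width: 0.25
gripper_force: 30.0
```

Emit:
apply_moves(motion=[{"x": 0,"y": 0,"z": -4,"yaw": 0,"hand": -1},{"x": 0,"y": 0,"z": -7,"yaw": 0,"hand": -1},{"x": 0,"y": 0,"z": -8,"yaw": 0,"hand": -1},{"x": 0,"y": 0,"z": -8.2,"yaw": 0,"hand": -1},{"x": 0,"y": 0,"z": -8.2,"yaw": 0,"hand": -1}])

```text
clock: 17.52
position: [0.5367, -0.001, 0.038]
ee_rot: [0.614, 3.08, 0.001]
force: [-0.6, -0.4, -0.6]
width: 0.25
gripper_force: 30.0
```

Emit:
apply_moves(motion=[{"x": 0,"y": 0,"z": -0.35,"yaw": 0,"hand": -1},{"x": 0,"y": 0,"z": -0.35,"yaw": 0,"hand": -1},{"x": 0,"y": 0,"z": -0.35,"yaw": 0,"hand": -0.25},{"x": 0,"y": 0,"z": -0.35,"yaw": 0,"hand": -0.25},{"x": 0,"y": 0,"z": 3,"yaw": 0,"hand": -0.25},{"x": 0,"y": 0,"z": 8,"yaw": 0,"hand": -0.25},{"x": -3,"y": -6,"z": 8.5,"yaw": -10,"hand": -0.2},{"x": -6.6,"y": -10,"z": 8.5,"yaw": -20,"hand": -0.2},{"x": -6.6,"y": -10,"z": 8.5,"yaw": -30,"hand": -0.2},{"x": -6.6,"y": -10,"z": 8.5,"yaw": -40,"hand": -0.2}])

```text
clock: 18.77
position: [0.4695, -0.1011, 0.1224]
ee_rot: [1.64, 2.679, 0.002]
force: [0.5, -0.2, 0.5]
width: 0.4
gripper_force: 0.0
```

Emit:
apply_moves(motion=[{"x": 0,"y": 0,"z": 0,"yaw": -10,"hand": -0.2},{"x": 0,"y": 0,"z": 0,"yaw": -20,"hand": -0.2},{"x": 0,"y": 0,"z": 0,"yaw": -30,"hand": -0.2},{"x": 0,"y": 0,"z": 0,"yaw": -40,"hand": -0.2},{"x": 0,"y": 0,"z": 0,"yaw": -40,"hand": -0.2}])

```text
clock: 19.4
position: [0.4699, -0.1007, 0.1219]
ee_rot: [2.449, 1.967, -0.001]
force: [-0.7, -0.3, -0.2]
width: 0.399
gripper_force: 0.0
```

```bash
python3 - <<'E'
from h import *
o=observe();print(o["position"],o["ee_rot"],o["joints"])
a=shot("scene","s8");t=shot("top","t8")
cv2.imwrite("pics/s8c.png",np.hstack([cv2.resize(a[160:310,170:370],(400,300),interpolation=cv2.INTER_CUBIC),cv2.resize(t[150:300,230:430],(400,300),interpolation=cv2.INTER_CUBIC)]))
import math
c=np.array([.562,-.0115])
for n,P in(("b0",[math.radians(x) for x in range(-135,-26,12)]),):
    q=[c+.125*np.array([np.cos(x),np.sin(x)]) for x in P]; print(np.round((np.array(q)-q[0])*100,1).tolist(),q[0])
E
```

```text
[ 0.46986665 -0.10067896  0.12191143] [ 2.44893185e+00  1.96712638e+00 -1.32832844e-03] [-0.75580857  0.50871148  1.21600669  2.06423776 -0.5842606   0.97282287
  0.55284952]
[[0.0, 0.0], [2.0, -1.6], [4.4, -2.8], [6.9, -3.5], [9.5, -3.6], [12.1, -3.2], [14.5, -2.3], [16.7, -0.9], [18.6, 1.0], [20.0, 3.2]] [ 0.47361165 -0.09988835]
```

View pics/s8c.png

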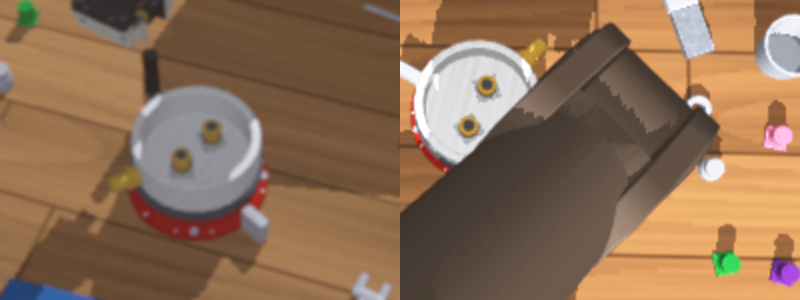

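Both cartridges stand upright in the canister. Next I pinch the post.

Emit:
apply_moves(motion=[{"x": 0.4,"y": 0.1,"z": -2,"yaw": 0,"hand": -0.2},{"x": 0.4,"y": 0.1,"z": -5,"yaw": 0,"hand": -0.2},{"x": 0.4,"y": 0.1,"z": -7,"yaw": 0,"hand": -0.2},{"x": 0.4,"y": 0.1,"z": -7,"yaw": 0,"hand": -0.2},{"x": 0.4,"y": 0.1,"z": -7,"yaw": 0,"hand": -1},{"x": 0.4,"y": 0.1,"z": -7,"yaw": 0,"hand": -1},{"x": 0.4,"y": 0.1,"z": -7,"yaw": 0,"hand": -1},{"x": 0.4,"y": 0.1,"z": -7,"yaw": 0,"hand": -1}], newtons=15)

```text
clock: 20.5
position: [0.4754, -0.0991, 0.0529]
ee_rot: [2.448, 1.967, 0.004]
force: [2.7, 3.3, 7.2]
width: 0.211
gripper_force: 15.0
```

Emit:
apply_moves(motion=[{"x": 1.0,"y": -0.9,"z": 0,"yaw": 4,"hand": -1},{"x": 2.0,"y": -1.6,"z": 0,"yaw": 8,"hand": -1},{"x": 3.2,"y": -2.3,"z": 0,"yaw": 12,"hand": -1},{"x": 4.4,"y": -2.8,"z": 0,"yaw": 16,"hand": -1},{"x": 5.6,"y": -3.2,"z": 0,"yaw": 20,"hand": -1},{"x": 6.9,"y": -3.5,"z": 0,"yaw": 24,"hand": -1},{"x": 8.2,"y": -3.6,"z": 0,"yaw": 30,"hand": -1},{"x": 9.5,"y": -3.6,"z": 0,"yaw": 36,"hand": -1},{"x": 9.5,"y": -3.6,"z": 0,"yaw": 36,"hand": -1}], newtons=20)

```text
clock: 21.62
position: [0.569, -0.1378, 0.0528]
ee_rot: [1.721, 2.626, -0.003]
force: [-3.8, -4.5, 6.9]
width: 0.211
gripper_force: 20.0
```

Emit:
apply_moves(motion=[{"x": 1.3,"y": 0.1,"z": 0,"yaw": 4,"hand": -1},{"x": 2.6,"y": 0.4,"z": 0,"yaw": 8,"hand": -1},{"x": 3.9,"y": 0.8,"z": 0,"yaw": 12,"hand": -1},{"x": 5.0,"y": 1.3,"z": 0,"yaw": 16,"hand": -1},{"x": 6.2,"y": 2.0,"z": 0,"yaw": 20,"hand": -1},{"x": 7.2,"y": 2.7,"z": 0,"yaw": 24,"hand": -1},{"x": 8.2,"y": 3.6,"z": 0,"yaw": 28,"hand": -1},{"x": 9.1,"y": 4.6,"z": 0,"yaw": 32,"hand": -1},{"x": 10.5,"y": 6.8,"z": 0,"yaw": 36,"hand": -1},{"x": 10.5,"y": 6.8,"z": 0,"yaw": 36,"hand": -1}])

```text
clock: 22.88
position: [0.6765, -0.0673, 0.053]
ee_rot: [0.822, 3.028, -0.001]
force: [4.7, -4.7, 1.1]
width: 0.214
gripper_force: 20.0
```

Emit:
apply_moves(motion=[{"x": 0,"y": 0,"z": 0,"yaw": 0,"hand": -0.2},{"x": 0,"y": 0,"z": 0,"yaw": 0,"hand": -0.2},{"x": 0,"y": 0,"z": 4,"yaw": 0,"hand": -0.2},{"x": 0,"y": 0,"z": 9,"yaw": 0,"hand": -0.2},{"x": -3,"y": 4,"z": 11,"yaw": -10,"hand": -0.2},{"x": -6,"y": 8,"z": 12,"yaw": -10,"hand": -0.2},{"x": -10,"y": 12,"z": 12,"yaw": -10,"hand": -0.2},{"x": -12,"y": 18,"z": 12,"yaw": -10,"hand": -0.2},{"x": -14,"y": 24,"z": 12,"yaw": -10,"hand": -0.2},{"x": -16,"y": 28,"z": 12,"yaw": -10,"hand": -0.2}])

```text
clock: 24.12
position: [0.5121, 0.2154, 0.1718]
ee_rot: [-1.084, -2.947, -0.001]
force: [-0.7, -0.3, 0.4]
width: 0.403
gripper_force: 0.0
```

```bash
python3 - <<'E'
from h import *
o=observe();print(o["position"],o["ee_rot"],o["joints"])
a=shot("scene","s9");t=shot("top","t9");w=shot("wrist","w9")
c=np.array([.562,-.0115])
cv2.imwrite("pics/s9c.png",np.vstack([np.hstack([cv2.resize(a[170:300,185:345],(400,325),interpolation=cv2.INTER_CUBIC),cv2.resize(t[145:275,210:370],(400,325),interpolation=cv2.INTER_CUBIC)]),np.hstack([cv2.resize(w,(360,270)),cv2.resize(t[200:300,80:242],(440,270),interpolation=cv2.INTER_CUBIC)])]))
for r in recognise("cover_bar","wrist")+recognise("cover_bar","top"):print(r)
E
```

```text
[0.51214325 0.215376   0.17183663] [-1.08413677e+00 -2.94740145e+00 -6.46848437e-04] [-1.08754989  0.42081172  0.83061085  1.81899227 -0.3546211   1.05804444
  0.74323278]
{'rect': [222.5, 2.2, 366.8, 158.5], 'p': 0.88}
{'rect': [229.0, 109.1, 264.7, 136.8], 'p': 0.39}
{'rect': [82.2, 335.7, 257.6, 350.0], 'p': 0.37}
{'rect': [109.7, 230.4, 179.1, 288.6], 'p': 0.67}
{'rect': [253.2, 195.7, 266.4, 209.8], 'p': 0.46}
```

View pics/s9c.png

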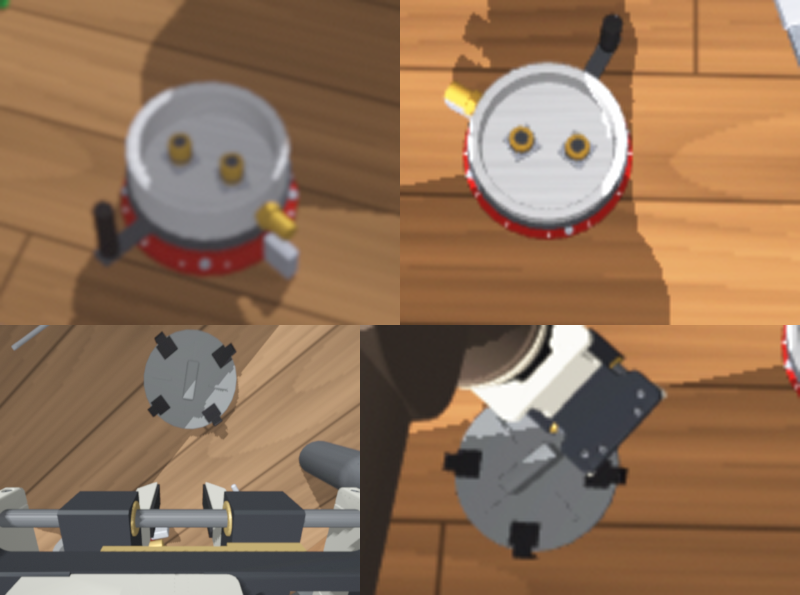

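The spout sits over the index block (lower-right of the canister in the scene crop). The cover is in the wrist view at about (296,86), with its four tabs around it.

```bash
cat >> h.py <<'E'
def tabs(name,rect,zt,im=None,cm=None,thr=45):
    cm=cm or camera_model(name); im=get_image(name) if im is None else im
    l,t,r,b=[int(v) for v in rect]; m=(im.max(2)<thr).astype(np.uint8); k=np.zeros_like(m);k[t:b,l:r]=m[t:b,l:r]
    n,_,st,ce=cv2.connectedComponentsWithStats(k)
    out=[(st[i,4],ce[i],px2w(name,*ce[i],zt,cm)) for i in range(1,n) if st[i,4]>20]
    return sorted(out,key=lambda x:-x[0])
E
python3 - <<'E'
from h import *
w=cv2.imread("pics/w9.png");cm=camera_model("wrist")
for thr in(40,60):
    T=tabs("wrist",(200,0,400,180),.024,w,cm,thr)
    for a,c,p in T[:6]:print(thr,a,np.round(c,1),np.round(p,4))
E
```

```text
60 762 [256.8  31.3] [0.3777 0.2966 0.024 ]
60 712 [347.7  46.3] [0.4457 0.3559 0.024 ]
60 585 [246.6 126.4] [0.4373 0.2287 0.024 ]
60 430 [330.8 139.6] [0.5058 0.288  0.024 ]
```

Emit:
apply_moves(motion=[{"x": -2,"y": 2,"z": -2,"yaw": -4,"hand": 0},{"x": -3.8,"y": 3.9,"z": -4,"yaw": -8.4,"hand": 0},{"x": -3.8,"y": 3.9,"z": -7,"yaw": -8.4,"hand": 0},{"x": -3.8,"y": 3.9,"z": -7,"yaw": -8.4,"hand": 0},{"x": -3.8,"y": 3.9,"z": -7,"yaw": -8.4,"hand": 0}])

```text
clock: 25.0
position: [0.4772, 0.25, 0.103]
ee_rot: [1.304, 2.857, 0.001]
force: [0.2, 0.2, 0.3]
width: 0.498
gripper_force: 0.0
```

```bash
python3 - <<'E'
from h import *
cm=camera_model("wrist");w=shot("wrist","w10");print(observe()["position"],observe()["ee_rot"])
for a,c,p in tabs("wrist",(120,0,460,255),.024,w,cm,60)[:8]:print(a,np.round(c,1),np.round(p,4))
S=silhouettes("cover","wrist");
for s in S[:2]:
    m=s["mask"].astype(np.uint8);print(s["p"],s["rect"],m.sum())
M=cv2.moments(m) if 0 else None
print(w2px("wrist",[.4416,.2923,.015],cm))
E
```

```text
[0.47732441 0.25043363 0.10326326] [1.30316365e+00 2.85722812e+00 1.95288848e-03]
1095 [227.   77.9] [0.3731 0.3035 0.024 ]
1050 [338.5  76. ] [0.44   0.3634 0.024 ]
816 [233.7 187.3] [0.4331 0.2364 0.024 ]
432 [332.4 184.5] [0.4977 0.2958 0.024 ]
111 [343.5 194.6] [0.5116 0.2956 0.024 ]
0.73 [199.2, 40.5, 368.0, 216.6] 24914
[282.04848099 144.4753761 ]
```

```bash
cat >> h.py <<'E'
from scipy.optimize import least_squares
def coverfit(rects,cams,names,c0,zb,tab=math.radians(-3.8) if 0 else -0.066):
    # zb: disc underside height
    a=np.linspace(0,2*np.pi,181)
    def bb(n,cm,c):
        P=[[c[0]+.076*np.cos(t),c[1]+.076*np.sin(t),z] for z in(zb,zb+.008) for t in a]
        for k in range(4):
            th=tab+k*np.pi/2;R=np.array([[np.cos(th),-np.sin(th)],[np.sin(th),np.cos(th)]])
            for s in(-1,1):
                for r in(.049,.071):
                    q=R@[r,s*.013];P.append([c[0]+q[0],c[1]+q[1],zb+.019])
        U=np.array([w2px(n,p,cm) for p in P]);return np.r_[U.min(0),U.max(0)]
    f=lambda c:np.concatenate([bb(n,cm,c)-np.array(r) for n,cm,r in zip(names,cams,rects)])
    s=least_squares(f,c0,diff_step=1e-3);return s.x,s.fun
E
sed -i 's/tab=math.radians(-3.8) if 0 else -0.066/tab=-0.066/' h.py
python3 - <<'E'
from h import *
get_image("wrist");cm=camera_model("wrist");s=silhouettes("cover","wrist")[0];print(s["rect"])
ys,xs=np.where(s["mask"]);print(xs.min(),xs.max(),ys.min(),ys.max())
print(observe()["position"])
print(coverfit([s["rect"]],[cm],["wrist"],[.44,.293],.007))
# brightness-based edges for check: columns at several rows
w=cv2.imread("pics/w10.png");print(w2px("wrist",[.4366,.2999,.015],cm))
get_image("top");t=silhouettes("cover","top")[0];print(t["rect"],t["p"],coverfit([[113,222,180,287]],[camera_model("top")],["top"],[.44,.293],.007))
E
```

```text
[197.4, 41.1, 368.8, 216.6]
197 368 39 216
[0.47676766 0.25118638 0.10299791]
(array([0.43752958, 0.29920185]), array([-1.19746624, -1.4027575 ,  1.20019996,  2.15236499]))
[282.84321553 135.04792821]
[112.4, 240.3, 176.6, 286.3] 0.59 (array([0.43283021, 0.29608307]), array([ 2.84260629,  2.31890897, -2.90901898, -2.14306105]))
```

Emit:
apply_moves(motion=[{"x": -4,"y": 4.7,"z": 0,"yaw": 0.6,"hand": 0},{"x": -4,"y": 4.7,"z": -4,"yaw": 0.6,"hand": 0},{"x": -4,"y": 4.7,"z": -8,"yaw": 0.6,"hand": 0},{"x": -4,"y": 4.7,"z": -11.4,"yaw": 0.6,"hand": 0},{"x": -4,"y": 4.7,"z": -11.4,"yaw": 0.6,"hand": 0}])

```text
clock: 25.92
position: [0.4346, 0.2974, -0.0134]
ee_rot: [-1.285, -2.865, 0.005]
force: [0.2, -0.4, 0.3]
width: 0.502
gripper_force: 0.0
```

Emit:
apply_moves(motion=[{"x": 0,"y": 0,"z": 0,"yaw": 0,"hand": -1},{"x": 0,"y": 0,"z": 0,"yaw": 0,"hand": -1},{"x": 0,"y": 0,"z": 0,"yaw": 0,"hand": -1},{"x": 0,"y": 0,"z": 0,"yaw": 0,"hand": -1},{"x": 0,"y": 0,"z": 0,"yaw": 0,"hand": -1}], newtons=50)

```text
clock: 26.55
position: [0.4365, 0.299, -0.0111]
ee_rot: [1.285, 2.866, 0.003]
force: [-1.0, 0.3, 7.2]
width: 0.188
gripper_force: 50.0
```

Emit:
apply_moves(motion=[{"x": 0,"y": 0,"z": 4,"yaw": 0,"hand": -1},{"x": 0,"y": 0,"z": 9,"yaw": 0,"hand": -1},{"x": 1,"y": -2,"z": 14,"yaw": 0,"hand": -1},{"x": 3,"y": -7,"z": 14,"yaw": 0,"hand": -1},{"x": 5,"y": -12,"z": 14,"yaw": 0,"hand": -1},{"x": 7,"y": -17,"z": 14,"yaw": 0,"hand": -1},{"x": 9,"y": -22,"z": 14,"yaw": 0,"hand": -1},{"x": 11,"y": -27,"z": 14,"yaw": 0,"hand": -1},{"x": 12.5,"y": -31,"z": 14,"yaw": 0,"hand": -1},{"x": 12.5,"y": -31,"z": 14,"yaw": 0,"hand": -1}])

```text
clock: 27.8
position: [0.5612, -0.0164, 0.1284]
ee_rot: [1.294, 2.861, -0.002]
force: [0.2, 0.4, -3.5]
width: 0.195
gripper_force: 50.0
```

Emit:
apply_moves(motion=[{"x": 0,"y": 0,"z": -2,"yaw": 0,"hand": -1},{"x": 0,"y": 0,"z": -4,"yaw": 0,"hand": -1},{"x": 0,"y": 0,"z": -4,"yaw": 0,"hand": -1},{"x": 0,"y": 0,"z": -4,"yaw": 0,"hand": -1}])

```text
clock: 28.3
position: [0.561, -0.0113, 0.0886]
ee_rot: [1.285, 2.867, 0.0]
force: [0.0, 0.7, -4.0]
width: 0.191
gripper_force: 50.0
```

```bash
python3 - <<'E'
from h import *
o=observe();print(o["position"],o["ee_rot"],o["width"],o["force"])
cm=camera_model("wrist");w=shot("wrist","w11");t=shot("top","t11");s=shot("scene","s11")
for a,c,p in tabs("wrist",(120,0,460,255),.131+.018,w,cm,60)[:8]:print(a,np.round(c,1),np.round(p,4))
cv2.imwrite("pics/v11.png",np.hstack([w[60:360,80:480],cv2.resize(s[170:300,185:345],(369,300),interpolation=cv2.INTER_CUBIC)]))
E
```

```text
[ 0.56098251 -0.01125269  0.08855905] [1.28484327e+00 2.86668422e+00 2.53548926e-04] 0.1905823075287624 [ 0.00773739  0.71914448 -4.00657143]
2586 [192.8 181.6] [0.4987 0.0022 0.149 ]
121 [352.6 203.5] [0.5567 0.0408 0.149 ]
```

View pics/v11.png

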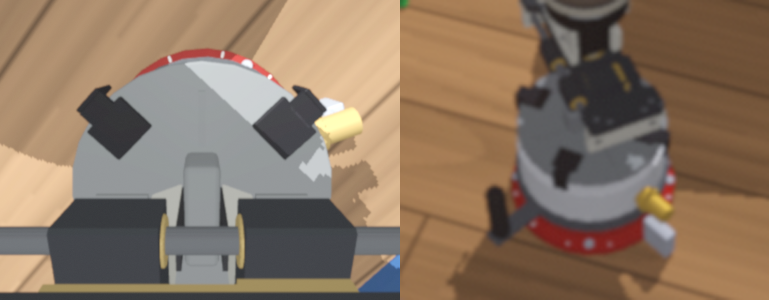

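The cover is held level just above the rim, with two tabs visible and up. I descend gently.

Emit:
apply_moves(motion=[{"x": 0.1,"y": 0,"z": -0.4,"yaw": 0,"hand": -1},{"x": 0.1,"y": 0,"z": -0.6,"yaw": 0,"hand": -1},{"x": 0.1,"y": 0,"z": -0.6,"yaw": 0,"hand": -1}])

```text
clock: 28.82
position: [0.5623, -0.0116, 0.082]
ee_rot: [1.285, 2.866, 0.0]
force: [2.7, 0.4, -3.4]
width: 0.192
gripper_force: 50.0
```

Emit:
apply_moves(motion=[{"x": 0,"y": 0,"z": -0.2,"yaw": 0,"hand": -1},{"x": 0,"y": 0,"z": -0.2,"yaw": 0,"hand": -1}])

```text
clock: 29.08
position: [0.5623, -0.0117, 0.0801]
ee_rot: [1.285, 2.866, 0.0]
force: [2.6, 0.7, -3.3]
width: 0.193
gripper_force: 50.0
```

Emit:
apply_moves(motion=[{"x": 0.1,"y": 0,"z": -0.2,"yaw": 0,"hand": -1},{"x": 0.1,"y": 0,"z": -0.2,"yaw": 0,"hand": -1}])

```text
clock: 29.32
position: [0.5624, -0.0116, 0.0777]
ee_rot: [-1.285, -2.866, 0.001]
force: [0.2, 0.0, -3.1]
width: 0.19
gripper_force: 50.0
```

Emit:
apply_moves(motion=[{"x": 0,"y": 0,"z": -0.2,"yaw": 0,"hand": -1},{"x": 0,"y": 0,"z": -0.2,"yaw": 0,"hand": -1}])

```text
clock: 29.58
position: [0.5626, -0.0116, 0.0769]
ee_rot: [-1.286, -2.866, -0.001]
force: [-5.6, 0.9, 11.8]
width: 0.191
gripper_force: 50.0
```

Emit:
apply_moves(motion=[{"x": 0,"y": 0,"z": 0.1,"yaw": 0,"hand": -0.3},{"x": 0,"y": 0,"z": 0.1,"yaw": 0,"hand": -0.3},{"x": 0,"y": 0,"z": 0.1,"yaw": 0,"hand": -0.3},{"x": 0,"y": 0,"z": 3,"yaw": 0,"hand": -0.3},{"x": 0,"y": 0,"z": 6,"yaw": 0,"hand": -0.3},{"x": 0,"y": 0,"z": 6,"yaw": 0,"hand": -1},{"x": -5,"y": -3,"z": 6,"yaw": 0,"hand": -1},{"x": -8,"y": -6,"z": 6,"yaw": 0,"hand": -1},{"x": -8,"y": -6,"z": 6,"yaw": 0,"hand": -1}])

```text
clock: 30.7
position: [0.4801, -0.0736, 0.1355]
ee_rot: [-1.291, -2.862, -0.0]
force: [0.2, 0.5, 0.2]
width: 0.012
gripper_force: 0.0
```

```bash
python3 - <<'E'
from h import *
o=observe();print(o["position"],o["ee_rot"],o["width"],o["force"])
cm=camera_model("wrist");w=shot("wrist","w12");s=get_image("scene");S=silhouettes("cover","scene")[0];W=silhouettes("cover","wrist")
print(coverfit([S["rect"]],[camera_model("scene")],["scene"],[.562,-.012],.095))
for x in W[:1]: print(x["rect"],x["p"])
for a,c,p in tabs("wrist",(60,0,500,330),.112,w,cm,60)[:8]:print(a,np.round(c,1),np.round(p,4))
for z in(.114,.119): print([np.round(w2px("wrist",p+(z,),cm)) for p in((.6229,-.015),(.5665,.0484),(.5031,-.008),(.5595,-.0714))])
cv2.imwrite("pics/w12s.png",np.hstack([w[:,80:480],cv2.resize(s[170:300,185:345],(369,420),interpolation=cv2.INTER_CUBIC)]))
E
```

```text
[ 0.48011411 -0.07355295  0.13551491] [-1.29104529e+00 -2.86210258e+00 -2.61736108e-04] 0.011980995222171756 [0.16088009 0.46904644 0.21255336]
(array([ 0.56355174, -0.00505511]), array([ 2.52217227, -1.1465031 , -2.51926858,  1.21810346]))
[315.0, 132.9, 520.3, 318.6] 0.87
1358 [362.7 176.5] [ 0.4974 -0.0069  0.112 ]
286 [468.6 279.5] [ 0.6164 -0.0091  0.112 ]
241 [424.5 323.7] [ 0.6212 -0.0581  0.112 ]
75 [278.3 268.5] [ 0.5    -0.0995  0.112 ]
58 [285.4 269.2] [ 0.5045 -0.0963  0.112 ]
50 [495.3 155.1] [0.5549 0.0636 0.112 ]
[array([469., 291.]), array([490., 183.]), array([368., 183.]), array([360., 291.])]
[array([473., 294.]), array([495., 184.]), array([370., 185.]), array([361., 295.])]
```

View pics/w12s.png

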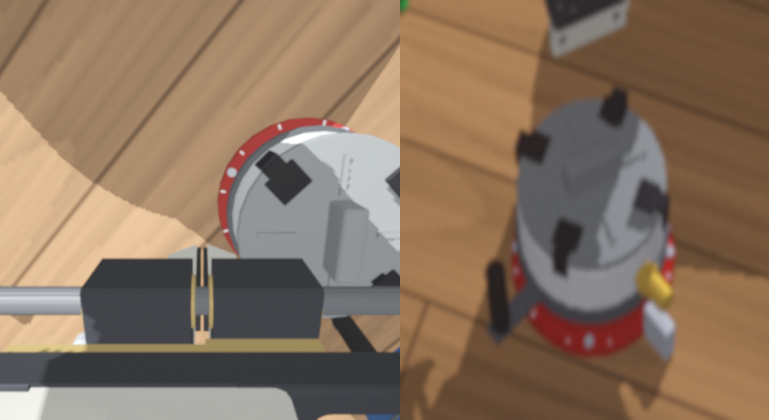

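The cover lies flush with all four tabs up (wrist pixel of one: (365,180), predicted (368,183)). Now pressing them in turn.

Emit:
apply_moves(motion=[{"x": 5,"y": 0,"z": 0,"yaw": 0,"hand": -1},{"x": 7.7,"y": 0,"z": -1,"yaw": 0,"hand": -1},{"x": 7.7,"y": 0,"z": -4,"yaw": 0,"hand": -1},{"x": 7.7,"y": 0,"z": -5.2,"yaw": 0,"hand": -1},{"x": 7.7,"y": 0,"z": -5.7,"yaw": 0,"hand": -1},{"x": 7.7,"y": 0,"z": -6,"yaw": 0,"hand": -1},{"x": 7.7,"y": 0,"z": -6.2,"yaw": 0,"hand": -1},{"x": 7.7,"y": 0,"z": -6.2,"yaw": 0,"hand": -1}])

```text
clock: 31.9
position: [0.5601, -0.0716, 0.0744]
ee_rot: [1.285, 2.866, 0.001]
force: [0.7, 0.6, 0.1]
width: 0.008
gripper_force: 0.0
```

Emit:
apply_moves(motion=[{"x": 0,"y": 0,"z": -0.15,"yaw": 0,"hand": -1},{"x": 0,"y": 0,"z": -0.15,"yaw": 0,"hand": -1}])

```text
clock: 32.15
position: [0.5604, -0.0717, 0.0736]
ee_rot: [1.285, 2.866, 0.002]
force: [-2.3, 0.7, 10.7]
width: 0.004
gripper_force: 5.1
```

Emit:
apply_moves(motion=[{"x": 0,"y": 0,"z": 4,"yaw": 0,"hand": -1},{"x": 3,"y": 3,"z": 4,"yaw": 0,"hand": -1},{"x": 6.3,"y": 5.6,"z": 4,"yaw": 0,"hand": -1},{"x": 6.3,"y": 5.6,"z": 3,"yaw": 0,"hand": -1},{"x": 6.3,"y": 5.6,"z": 1,"yaw": 0,"hand": -1},{"x": 6.3,"y": 5.6,"z": 0.5,"yaw": 0,"hand": -1},{"x": 6.3,"y": 5.6,"z": 0.2,"yaw": 0,"hand": -1},{"x": 6.3,"y": 5.6,"z": 0,"yaw": 0,"hand": -1},{"x": 6.3,"y": 5.6,"z": 0,"yaw": 0,"hand": -1}])

```text
clock: 33.28
position: [0.6223, -0.0164, 0.0736]
ee_rot: [-1.287, -2.865, -0.0]
force: [-4.9, -0.3, 9.3]
width: 0.003
gripper_force: 4.6
```

Emit:
apply_moves(motion=[{"x": 0,"y": 0,"z": 4,"yaw": 0,"hand": -1},{"x": -3,"y": 3,"z": 4,"yaw": 0,"hand": -1},{"x": -5.6,"y": 6.3,"z": 4,"yaw": 0,"hand": -1},{"x": -5.6,"y": 6.3,"z": 3,"yaw": 0,"hand": -1},{"x": -5.6,"y": 6.3,"z": 1,"yaw": 0,"hand": -1},{"x": -5.6,"y": 6.3,"z": 0.5,"yaw": 0,"hand": -1},{"x": -5.6,"y": 6.3,"z": 0.2,"yaw": 0,"hand": -1},{"x": -5.6,"y": 6.3,"z": 0,"yaw": 0,"hand": -1},{"x": -5.6,"y": 6.3,"z": 0,"yaw": 0,"hand": -1}])

```text
clock: 34.4
position: [0.5674, 0.0466, 0.0736]
ee_rot: [1.287, 2.865, 0.001]
force: [-2.7, -0.8, 8.6]
width: 0.007
gripper_force: 4.0
```

Emit:
apply_moves(motion=[{"x": 0,"y": 0,"z": 4,"yaw": 0,"hand": -1},{"x": -3,"y": -3,"z": 4,"yaw": 0,"hand": -1},{"x": -6.3,"y": -5.6,"z": 4,"yaw": 0,"hand": -1},{"x": -6.3,"y": -5.6,"z": 3,"yaw": 0,"hand": -1},{"x": -6.3,"y": -5.6,"z": 1,"yaw": 0,"hand": -1},{"x": -6.3,"y": -5.6,"z": 0.5,"yaw": 0,"hand": -1},{"x": -6.3,"y": -5.6,"z": 0.2,"yaw": 0,"hand": -1},{"x": -6.3,"y": -5.6,"z": 0,"yaw": 0,"hand": -1},{"x": -6.3,"y": -5.6,"z": 0,"yaw": 0,"hand": -1}])

```text
clock: 35.52
position: [0.5043, -0.0086, 0.0735]
ee_rot: [1.286, 2.866, 0.002]
force: [-3.6, 1.2, 11.4]
width: 0.007
gripper_force: 6.0
```

Emit:
apply_moves(motion=[{"x": 0,"y": 0,"z": 5,"yaw": 0,"hand": -1},{"x": -2,"y": 3,"z": 10,"yaw": 0,"hand": -1},{"x": -4,"y": 9,"z": 12,"yaw": 0,"hand": -1},{"x": -6,"y": 15,"z": 12,"yaw": 0,"hand": -1},{"x": -8,"y": 21,"z": 12,"yaw": 0,"hand": -1},{"x": -8,"y": 27,"z": 12,"yaw": 0,"hand": -1},{"x": -8,"y": 33,"z": 12,"yaw": 0,"hand": -1},{"x": -8,"y": 33,"z": 12,"yaw": 0,"hand": -1}])

```text
clock: 36.52
position: [0.4226, 0.3269, 0.1921]
ee_rot: [1.274, 2.871, 0.0]
force: [0.9, -1.1, -0.2]
width: 0.005
gripper_force: 0.0
```

```bash
python3 - <<'E'
from h import *
c=np.array([.5605,-.0125])
def ang(n,u,v,z):
    d=px2w(n,u,v,z)[:2]-c;return round(np.hypot(*d),3),round(np.degrees(np.arctan2(d[1],d[0])),1)
for n in("top","scene"):
    im=shot(n,n+"F");h=cv2.cvtColor(im,cv2.COLOR_BGR2HSV)
    u0,v0=w2px(n,[.617,.095,.066]).astype(int);m=np.zeros(im.shape[:2],np.uint8)
    m[v0-30:v0+30,u0-30:u0+30]=1
    y=cv2.inRange(h,(20,140,100),(35,255,255))*m; vs,us=np.where(y>0);print(n,"spout",len(us),ang(n,us.mean(),vs.mean(),.07))
    g=cv2.inRange(h,(0,0,110),(180,45,255))*m; nb,l,st,ce=cv2.connectedComponentsWithStats(g)
    print([(st[i,4],np.round(ce[i]),ang(n,*ce[i],.03)) for i in range(1,nb) if st[i,4]>8])
    bl=(im.max(2)<50).astype(np.uint8);uv=w2px(n,[.672,-.067,.115]).astype(int);k=np.zeros_like(bl);k[uv[1]-12:uv[1]+12,uv[0]-12:uv[0]+12]=1
    vs,us=np.where(bl*k>0);print("post",len(us),ang(n,us.mean(),vs.mean(),.1))
    for q in("cartridge0_mid","cover"):
        print(q,[(round(r["p"],2),np.round(r["rect"])) for r in recognise(q,n)])
print(observe()["position"],observe()["clock"])
E
```

```text
top spout 68 (np.float64(0.101), np.float64(61.1))
[(np.int32(418), array([248., 193.]), (np.float64(0.065), np.float64(59.2)))]
post 95 (np.float64(0.121), np.float64(-27.8))
cartridge0_mid [(0.64, array([414., 279., 429., 296.])), (0.61, array([414., 214., 426., 228.])), (0.57, array([389., 274., 396., 288.]))]
cover [(0.56, array([235., 168., 305., 238.]))]
scene spout 105 (np.float64(0.099), np.float64(58.8))
[(np.int32(269), array([284., 253.]), (np.float64(0.053), np.float64(67.0))), (np.int32(9), array([301., 247.]), (np.float64(0.083), np.float64(96.3))), (np.int32(149), array([297., 271.]), (np.float64(0.11), np.float64(57.9)))]
post 52 (np.float64(0.131), np.float64(-24.4))
cartridge0_mid [(0.54, array([157., 148., 168., 165.])), (0.45, array([287., 224., 299., 244.])), (0.18, array([221., 236., 306., 276.]))]
cover [(0.56, array([235., 200., 303., 254.]))]
[0.42423599 0.31998795 0.19282304] 36.825
```

Spout and block agree to within 1–3°. The start angle was odd, though, so I'll nudge the post about 4° and check that the detent draws it back.

Emit:
apply_moves(motion=[{"x": 3,"y": -5,"z": 0,"yaw": 0,"hand": -1},{"x": 5,"y": -10,"z": 0,"yaw": 0,"hand": -1},{"x": 8,"y": -15,"z": 0,"yaw": 0,"hand": -1},{"x": 10,"y": -20,"z": 0,"yaw": 0,"hand": -1},{"x": 13,"y": -25,"z": 0,"yaw": 0,"hand": -1},{"x": 16,"y": -30,"z": 0,"yaw": 0,"hand": -1},{"x": 18,"y": -35,"z": 0,"yaw": 0,"hand": -1},{"x": 20,"y": -40,"z": 0,"yaw": 0,"hand": -1},{"x": 22,"y": -44.2,"z": 0,"yaw": 0,"hand": -1},{"x": 22,"y": -44.2,"z": 0,"yaw": 0,"hand": -1}])

```text
clock: 38.08
position: [0.6434, -0.1271, 0.1931]
ee_rot: [1.296, 2.86, -0.003]
force: [0.0, -0.3, 0.2]
width: 0.008
gripper_force: 0.0
```

Emit:
apply_moves(motion=[{"x": 0,"y": 0,"z": -5,"yaw": 0,"hand": -1},{"x": 0,"y": 0,"z": -10,"yaw": 0,"hand": -1},{"x": 0,"y": 0,"z": -13.5,"yaw": 0,"hand": -1},{"x": 0,"y": 0,"z": -13.5,"yaw": 0,"hand": -1}])

```text
clock: 38.58
position: [0.6416, -0.1196, 0.0555]
ee_rot: [-1.284, -2.862, 0.001]
force: [-0.7, 0.9, 0.7]
width: 0.006
gripper_force: 0.0
```

Emit:
apply_moves(motion=[{"x": 0.9,"y": 1.7,"z": 0,"yaw": 0,"hand": -1},{"x": 1.4,"y": 2.7,"z": 0,"yaw": 0,"hand": -1},{"x": 1.7,"y": 3.2,"z": 0,"yaw": 0,"hand": -1},{"x": 1.7,"y": 3.2,"z": 0,"yaw": 0,"hand": -1}])

```text
clock: 39.08
position: [0.662, -0.0882, 0.0589]
ee_rot: [1.283, 2.865, 0.0]
force: [-0.4, -1.3, 1.8]
width: 0.003
gripper_force: 0.7
```

```bash
cat > sp.py <<'E'
from h import *
import sys
for n in("top","scene"):
    im=shot(n,n+sys.argv[1]);h=cv2.cvtColor(im,cv2.COLOR_BGR2HSV)
    u0,v0=w2px(n,[.617,.095,.066]).astype(int);m=np.zeros(im.shape[:2],np.uint8);m[v0-30:v0+30,u0-30:u0+30]=1
    y=cv2.inRange(h,(20,140,100),(35,255,255))*m;vs,us=np.where(y>0);print(n,len(us),us.mean(),vs.mean())
E
python3 - <<'E'
import cv2,sys
sys.path.insert(0,'.')
from h import *
for n in("top","scene"):
    im=cv2.imread(f"pics/{n}F.png");h=cv2.cvtColor(im,cv2.COLOR_BGR2HSV)
    u0,v0=w2px(n,[.617,.095,.066]).astype(int);m=np.zeros(im.shape[:2],np.uint8);m[v0-30:v0+30,u0-30:u0+30]=1
    y=cv2.inRange(h,(20,140,100),(35,255,255))*m;vs,us=np.where(y>0);print("before",n,len(us),us.mean(),vs.mean())
E
python3 sp.py G
```

```text
before top 68 233.91176470588235 183.0735294117647
before scene 105 294.95238095238096 258.1047619047619
top 0 nan nan
scene 112 296.89285714285717 256.73214285714283sp.py:6: RuntimeWarning: Mean of empty slice.
  y=cv2.inRange(h,(20,140,100),(35,255,255))*m;vs,us=np.where(y>0);print(n,len(us),us.mean(),vs.mean())
  ret = ret.dtype.type(ret / rcount)
```

Emit:
apply_moves(motion=[{"x": -0.9,"y": -1.7,"z": 0,"yaw": 0,"hand": -1},{"x": -1.7,"y": -3.2,"z": 0,"yaw": 0,"hand": -1},{"x": -1.7,"y": -3.2,"z": 0,"yaw": 0,"hand": -1},{"x": -1.7,"y": -3.2,"z": 0,"yaw": 0,"hand": -1},{"x": -1.7,"y": -3.2,"z": 0,"yaw": 0,"hand": -1}])

```text
clock: 39.8
position: [0.6442, -0.1199, 0.0574]
ee_rot: [-1.284, -2.867, -0.001]
force: [0.4, -0.3, 0.1]
width: 0.009
gripper_force: 0.0
```

```bash
python3 sp.py H
```

```text
top 0 nan nan
scene 110 296.74545454545455 256.7818181818182sp.py:6: RuntimeWarning: Mean of empty slice.
  y=cv2.inRange(h,(20,140,100),(35,255,255))*m;vs,us=np.where(y>0);print(n,len(us),us.mean(),vs.mean())
  ret = ret.dtype.type(ret / rcount)
```

```bash
python3 - <<'E'
from h import *
F,G,H=[cv2.imread(f"pics/scene{k}.png") for k in"FGH"]
def mt(A,B,u,v,w,hh):
    t=A[v-hh:v+hh+1,u-w:u+w+1];s=cv2.resize(B[v-hh-8:v+hh+9,u-w-8:u+w+9],None,fx=8,fy=8,interpolation=cv2.INTER_CUBIC)
    r=cv2.matchTemplate(s,cv2.resize(t,None,fx=8,fy=8,interpolation=cv2.INTER_CUBIC),cv2.TM_CCOEFF_NORMED);_,m,_,l=cv2.minMaxLoc(r);return round(m,3),l[0]/8-8+.0,l[1]/8-8
for n,B in(("G",G),("H",H)):
    print(n,"spout",mt(F,B,295,258,10,9),"block",mt(F,B,297,271,9,8))
print("expected per deg:",w2px("scene",[.5625+.1*np.cos(1.117),-.0115+.1*np.sin(1.117),.066])-w2px("scene",[.5625+.1*np.cos(1.099),-.0115+.1*np.sin(1.099),.066]))
for k,im in zip("FGH",(F,G,H)):
    h=cv2.cvtColor(im,cv2.COLOR_BGR2HSV);y=cv2.inRange(h[235:285,270:330],(18,110,50),(38,255,255));vs,us=np.where(y>0);print(k,len(us),us.mean()+270,vs.mean()+235)
E
```

```text
G spout (0.871, 0.625, -0.75) block (0.983, 0.125, -0.375)
H spout (0.875, 0.625, -0.75) block (0.983, 0.125, -0.375)
expected per deg: [ 0.53634114 -0.46523212]
F 130 294.9307692307692 258.2
G 140 296.8857142857143 256.7857142857143
H 137 296.9051094890511 256.91970802919707
```

Emit:
apply_moves(motion=[{"x": 0.9,"y": 1.7,"z": 0,"yaw": 0,"hand": -1},{"x": 1.6,"y": 3.0,"z": 0,"yaw": 0,"hand": -1},{"x": 2.1,"y": 4.1,"z": 0,"yaw": 0,"hand": -1},{"x": 2.1,"y": 4.1,"z": 0,"yaw": 0,"hand": -1}])

```text
clock: 40.4
position: [0.6655, -0.0777, 0.0572]
ee_rot: [-1.282, -2.868, -0.0]
force: [0.4, 0.7, 0.8]
width: 0.006
gripper_force: 0.0
```

```bash
cat > sp.py <<'E'
from h import *
im=get_image("scene");h=cv2.cvtColor(im,cv2.COLOR_BGR2HSV);y=cv2.inRange(h[235:285,270:330],(18,110,50),(38,255,255));vs,us=np.where(y>0);print(len(us),us.mean()+270,vs.mean()+235,observe()["force"])
E
python3 sp.py
```

```text
140 300.12142857142857 253.53571428571428 [-0.58183517  0.5530194   0.30798544]
```

Emit:
apply_moves(motion=[{"x": -0.9,"y": -1.7,"z": 0,"yaw": 0,"hand": -1},{"x": -2.1,"y": -4.1,"z": 0,"yaw": 0,"hand": -1},{"x": -2.1,"y": -4.1,"z": 0,"yaw": 0,"hand": -1},{"x": -2.1,"y": -4.1,"z": 0,"yaw": 0,"hand": -1},{"x": -2.1,"y": -4.1,"z": 0,"yaw": 0,"hand": -1}])

```text
clock: 41.08
position: [0.6442, -0.1199, 0.0574]
ee_rot: [-1.284, -2.867, -0.001]
force: [0.0, -0.4, 1.2]
width: 0.009
gripper_force: 0.0
```

```bash
python3 sp.py
```

```text
138 300.6014492753623 253.18840579710144 [ 0.40339006  0.25062521 -0.28770231]
```

```bash
cat > fit.py <<'E'
from h import *
def hull(n,P,S=(420,560)):
    U=np.array([w2px(n,p) for p in P]);m=np.zeros(S,np.uint8);cv2.fillConvexPoly(m,cv2.convexHull(np.round(U*16).astype(np.int32)),1,shift=4);return m
def masks(n,c,th,kind):
    e=np.array([np.cos(th),np.sin(th),0]);t=np.array([-e[1],e[0],0]);k=np.array([0,0,1.]);c=np.r_[c,0]
    cyl=hull(n,[c+[.076*np.cos(a),.076*np.sin(a),z] for a in np.linspace(0,6.28,90) for z in(.03,.095)])
    if kind=="block":P=[c+r*e+s*.007*t+z*k for r in(.085,.119) for s in(-1,1) for z in(0,.036)]
    elif kind=="spout":P=[c+r*e+.01*(np.cos(a)*t+np.sin(a)*k)+.066*k for r in(.076,.112) for a in np.linspace(0,6.28,30)]
    elif kind=="post":P=[c+.125*e+[.01*np.cos(a),.01*np.sin(a),z] for a in np.linspace(0,6.28,30) for z in(.06,.115)]
    return hull(n,P)*(1-cyl) if kind!="post" or n=="top" else hull(n,P)
def fit(n,im,c,th0,kind,w=25):
    h=cv2.cvtColor(im,cv2.COLOR_BGR2HSV)
    obs=cv2.inRange(h,(0,0,100),(180,60,255)) if kind=="block" else cv2.inRange(h,(18,110,40),(38,255,255)) if kind=="spout" else (im.max(2)<55).astype(np.uint8)
    obs=obs>0;b=[]
    for d in np.arange(-w,w+.1,.5):
        m=masks(n,c,np.radians(th0+d),kind)>0
        big=cv2.dilate(m.astype(np.uint8),np.ones((9,9)))>0
        cyl=masks(n,c,0,"block")
        b.append(((m&obs).sum()/(m.sum()+ (obs&big&~m&~CY[n]).sum()+1e-9),th0+d))
    s=np.array(b);k=s[:,0].argmax();good=s[s[:,0]>s[k,0]-.04];return round(s[k,0],2),s[k,1],round(good[:,1].mean(),1)
C={"top":(.559,-.013),"scene":(.5635,-.0115)}
CY={n:hull(n,[np.r_[C[n],0]+[.077*np.cos(a),.077*np.sin(a),z] for a in np.linspace(0,6.28,90) for z in(.0,.1)])>0 for n in C}
E
python3 - <<'E'
from fit import *
for f,n,t in(("top0","top",-45),("scene0","scene",-45),("topF","top",62),("sceneF","scene",62)):
    im=cv2.imread(f"pics/{f}.png");print(f,"spout",fit(n,im,C[n],t,"spout"),"block",fit(n,im,C[n],62,"block"),"post",fit(n,im,C[n],t-90,"post"))
im=shot("scene","sceneI");print("now spout",fit("scene",im,C["scene"],70,"spout"),"block",fit("scene",im,C["scene"],62,"block"),"post",fit("scene",im,C["scene"],-20,"post"))
E
```

```text
Traceback (most recent call last):
  File "fit.py", line 16, in fit
    m=masks(n,c,np.radians(th0+d),kind)>0
      ~~~~~^^^^^^^^^^^^^^^^^^^^^^^^^^^^
  File "fit.py", line 6, in masks
    cyl=hull(n,[c+[.076*np.cos(a),.076*np.sin(a),z] for a in np.linspace(0,6.28,90) for z in(.03,.095)])
  File "fit.py", line 3, in hull
    U=np.array([w2px(n,p) for p in P]);m=np.zeros(S,np.uint8);cv2.fillConvexPoly(m,cv2.convexHull(np.round(U*16).astype(np.int32)),1,shift=4);return m
                ~~~~^^^^^
  File "h.py", line 8, in w2px
    cm=cm or camera_model(name); K=np.array(cm["camera_matrix"]);T=np.linalg.inv(np.array(cm["T"]))
             ~~~~~~~~~~~~^^^^^^
ValueError: time passes only in moves, steps and waits
```

```bash
sed -i '1a CMS={n:camera_model(n) for n in("top","scene")}' fit.py; sed -i 's/w2px(n,p) for/w2px(n,p,CMS[n]) for/' fit.py
python3 - <<'E'
from fit import *
for f,n,t in(("top0","top",-45),("scene0","scene",-45),("topF","top",62),("sceneF","scene",62)):
    im=cv2.imread(f"pics/{f}.png");print(f,"spout",fit(n,im,C[n],t,"spout"),"block",fit(n,im,C[n],62,"block"),"post",fit(n,im,C[n],t-90,"post"))
im=shot("scene","sceneI");print("now spout",fit("scene",im,C["scene"],70,"spout"),"block",fit("scene",im,C["scene"],62,"block"),"post",fit("scene",im,C["scene"],-20,"post"))
E
```

```text
top0 spout (np.float64(0.86), np.float64(-41.0), np.float64(-41.0)) block (np.float64(0.87), np.float64(60.5), np.float64(60.2)) post (np.float64(0.46), np.float64(-133.0), np.float64(-134.0))
scene0 spout (np.float64(0.93), np.float64(-44.0), np.float64(-44.0)) block (np.float64(0.88), np.float64(61.0), np.float64(61.2)) post (np.float64(0.41), np.float64(-132.0), np.float64(-134.0))
topF spout (np.float64(0.71), np.float64(59.5), np.float64(60.0)) block (np.float64(0.29), np.float64(61.0), np.float64(63.2)) post (np.float64(0.82), np.float64(-27.0), np.float64(-26.8))
sceneF spout (np.float64(0.74), np.float64(60.5), np.float64(61.5)) block (np.float64(0.86), np.float64(61.0), np.float64(61.2)) post (np.float64(0.59), np.float64(-25.0), np.float64(-25.5))
now spout (np.float64(0.86), np.float64(73.0), np.float64(73.5)) block (np.float64(0.88), np.float64(61.0), np.float64(61.2)) post (np.float64(0.61), np.float64(-15.5), np.float64(-15.5))
```

Emit:
apply_moves(motion=[{"x": 0,"y": 0,"z": 5,"yaw": 0,"hand": -0.1},{"x": 0,"y": 0,"z": 9,"yaw": 10,"hand": -0.1},{"x": 2,"y": 4,"z": 9,"yaw": 21,"hand": -0.1},{"x": 3.8,"y": 7.2,"z": 9,"yaw": 21,"hand": -0.1},{"x": 3.8,"y": 7.2,"z": 9,"yaw": 21,"hand": -0.1},{"x": 3.8,"y": 7.2,"z": 9,"yaw": 21,"hand": -0.1},{"x": 3.8,"y": 7.2,"z": 9,"yaw": 21,"hand": -0.1},{"x": 3.8,"y": 7.2,"z": 9,"yaw": 21,"hand": -0.1}])

```text
clock: 42.18
position: [0.6816, -0.0497, 0.1477]
ee_rot: [0.744, 3.052, -0.0]
force: [0.9, 1.6, 0.2]
width: 0.453
gripper_force: 0.0
```

```bash
python3 sp.py; python3 - <<'E'
from fit import *
im=shot("scene","sceneJ");print("now spout",fit("scene",im,C["scene"],70,"spout"))
# wrist: post top
w=get_image("wrist");cm=camera_model("wrist");print(observe()["position"],w2px("wrist",[.682,-.048,.115],cm))
E
```

```text
139 300.56115107913666 253.14388489208633 [-0.31760221  0.52437267  0.51179912]
now spout (np.float64(0.86), np.float64(73.0), np.float64(73.5))
[ 0.68176363 -0.04910217  0.14761117] [282.54252219 223.67685665]
```

Emit:
apply_moves(motion=[{"x": 0,"y": 0,"z": -5,"yaw": 0,"hand": -0.1},{"x": 0,"y": 0,"z": -9.3,"yaw": 0,"hand": -0.1},{"x": 0,"y": 0,"z": -9.3,"yaw": 0,"hand": -0.1},{"x": 0,"y": 0,"z": -9.3,"yaw": 0,"hand": -1},{"x": 0,"y": 0,"z": -9.3,"yaw": 0,"hand": -1},{"x": 0,"y": 0,"z": -9.3,"yaw": 0,"hand": -1},{"x": 0,"y": 0,"z": -9.3,"yaw": 0,"hand": -1},{"x": 0,"y": 0,"z": -9.3,"yaw": 0,"hand": -1}], newtons=15)

```text
clock: 43.32
position: [0.6829, -0.0498, 0.0564]
ee_rot: [0.742, 3.05, -0.0]
force: [-1.1, -1.8, 7.0]
width: 0.212
gripper_force: 15.0
```

Emit:
apply_moves(motion=[{"x": -0.3,"y": -0.8,"z": 0,"yaw": 0,"hand": -1},{"x": -0.3,"y": -0.8,"z": 0,"yaw": 0,"hand": -1},{"x": -0.3,"y": -0.8,"z": 0,"yaw": 0,"hand": -1}])

```text
clock: 43.7
position: [0.6792, -0.06, 0.0562]
ee_rot: [0.745, 3.049, -0.004]
force: [-1.7, -5.8, 8.7]
width: 0.21
gripper_force: 15.0
```

Emit:
apply_moves(motion=[{"x": -0.4,"y": -0.8,"z": 0,"yaw": 0,"hand": -1},{"x": -0.4,"y": -0.8,"z": 0,"yaw": 0,"hand": -1},{"x": -0.4,"y": -0.8,"z": 0,"yaw": 0,"hand": -1}])

```text
clock: 44.08
position: [0.6746, -0.0688, 0.0561]
ee_rot: [0.746, 3.05, -0.006]
force: [-3.9, -7.9, 9.5]
width: 0.214
gripper_force: 15.0
```

Emit:
apply_moves(motion=[{"x": -0.4,"y": -0.8,"z": 0,"yaw": 0,"hand": -1},{"x": -0.4,"y": -0.8,"z": 0,"yaw": 0,"hand": -1},{"x": -0.4,"y": -0.8,"z": 0,"yaw": 0,"hand": -1}])

```text
clock: 44.45
position: [0.673, -0.0727, 0.0561]
ee_rot: [0.74, 3.049, 0.001]
force: [5.8, 1.5, 5.5]
width: 0.215
gripper_force: 15.0
```

Emit:
apply_moves(motion=[{"x": -0.4,"y": -0.7,"z": 0,"yaw": 0,"hand": -1},{"x": -0.4,"y": -0.7,"z": 0,"yaw": 0,"hand": -1},{"x": -0.4,"y": -0.7,"z": 0,"yaw": 0,"hand": -1}])

```text
clock: 44.82
position: [0.6688, -0.0801, 0.056]
ee_rot: [0.741, 3.049, 0.001]
force: [4.4, -0.6, 5.5]
width: 0.213
gripper_force: 15.0
```

Emit:
apply_moves(motion=[{"x": -0.5,"y": -0.7,"z": 0,"yaw": 0,"hand": -1},{"x": -0.5,"y": -0.7,"z": 0,"yaw": 0,"hand": -1},{"x": -0.5,"y": -0.7,"z": 0,"yaw": 0,"hand": -1}])

```text
clock: 45.2
position: [0.663, -0.0877, 0.0559]
ee_rot: [0.742, 3.05, -0.001]
force: [3.6, -0.0, 6.9]
width: 0.215
gripper_force: 15.0
```

```bash
python3 sp.py; python3 - <<'E'
from fit import *
im=shot("scene","sceneK");print("now spout",fit("scene",im,C["scene"],60,"spout"))
E
```

```text
131 289.8702290076336 261.5038167938931 [ 3.83840387 -0.22270028  6.05480422]
now spout (np.float64(0.78), np.float64(53.0), np.float64(52.5))
```

Emit:
apply_moves(motion=[{"x": 0,"y": 0,"z": 0,"yaw": 0,"hand": 0.1},{"x": 0,"y": 0,"z": 0,"yaw": 0,"hand": 0.1},{"x": 0,"y": 0,"z": 0,"yaw": 0,"hand": 0.1},{"x": 0,"y": 0,"z": 0,"yaw": 0,"hand": 0.1}])

```text
clock: 45.8
position: [0.6616, -0.0866, 0.0543]
ee_rot: [-0.742, -3.052, 0.0]
force: [1.0, 0.5, 0.7]
width: 0.543
gripper_force: 0.0
```

```bash
python3 sp.py; python3 - <<'E'
from fit import *
im=shot("scene","sceneL");print("now spout",fit("scene",im,C["scene"],60,"spout"))
print(observe()["position"])
E
```

```text
133 290.21804511278197 261.3984962406015 [ 0.24528355  0.44966284 -0.23367414]
now spout (np.float64(0.77), np.float64(53.0), np.float64(53.0))
[ 0.66176469 -0.0866119   0.05441011]
```

Emit:
apply_moves(motion=[{"x": 0,"y": 0,"z": 0,"yaw": 0,"hand": -1},{"x": 0,"y": 0,"z": 0,"yaw": 0,"hand": -1},{"x": 0,"y": 0,"z": 0,"yaw": 0,"hand": -1},{"x": 0,"y": 0,"z": 0,"yaw": 0,"hand": -1},{"x": 0,"y": 0,"z": 0,"yaw": 0,"hand": -1}], newtons=12)

```text
clock: 46.52
position: [0.6621, -0.0864, 0.0546]
ee_rot: [0.741, 3.053, 0.0]
force: [0.9, 0.0, -0.6]
width: 0.212
gripper_force: 12.0
```

Emit:
apply_moves(motion=[{"x": 0.32,"y": 0.45,"z": 0,"yaw": 0,"hand": -1},{"x": 0.32,"y": 0.45,"z": 0,"yaw": 0,"hand": -1},{"x": 0.32,"y": 0.45,"z": 0,"yaw": 0,"hand": -1}])

```text
clock: 46.9
position: [0.6665, -0.0803, 0.0546]
ee_rot: [0.739, 3.052, 0.003]
force: [4.4, 3.6, -2.4]
width: 0.215
gripper_force: 12.0
```

Emit:
apply_moves(motion=[{"x": 0.3,"y": 0.45,"z": 0,"yaw": 0,"hand": -1},{"x": 0.3,"y": 0.45,"z": 0,"yaw": 0,"hand": -1},{"x": 0.3,"y": 0.45,"z": 0,"yaw": 0,"hand": -1}])

```text
clock: 47.28
position: [0.6688, -0.0766, 0.0546]
ee_rot: [0.74, 3.052, 0.002]
force: [5.1, 3.4, -2.0]
width: 0.216
gripper_force: 12.0
```

Emit:
apply_moves(motion=[{"x": 0.28,"y": 0.47,"z": 0,"yaw": 0,"hand": -1},{"x": 0.28,"y": 0.47,"z": 0,"yaw": 0,"hand": -1},{"x": 0.28,"y": 0.47,"z": 0,"yaw": 0,"hand": -1}])

```text
clock: 47.65
position: [0.6715, -0.0719, 0.0546]
ee_rot: [0.74, 3.053, 0.002]
force: [4.2, 3.8, -0.7]
width: 0.215
gripper_force: 12.0
```

Emit:
apply_moves(motion=[{"x": 0.26,"y": 0.48,"z": 0,"yaw": 0,"hand": -1},{"x": 0.26,"y": 0.48,"z": 0,"yaw": 0,"hand": -1},{"x": 0.26,"y": 0.48,"z": 0,"yaw": 0,"hand": -1}])

```text
clock: 48.02
position: [0.6731, -0.0695, 0.0546]
ee_rot: [-0.743, -3.052, 0.002]
force: [-1.2, -4.6, 1.4]
width: 0.213
gripper_force: 12.0
```

Emit:
apply_moves(motion=[{"x": 0.24,"y": 0.5,"z": 0,"yaw": 0,"hand": -1},{"x": 0.24,"y": 0.5,"z": 0,"yaw": 0,"hand": -1},{"x": 0.24,"y": 0.5,"z": 0,"yaw": 0,"hand": -1}])

```text
clock: 48.4
position: [0.6764, -0.0631, 0.0546]
ee_rot: [0.741, 3.052, 0.0]
force: [4.1, -2.6, -0.3]
width: 0.214
gripper_force: 12.0
```

Emit:
apply_moves(motion=[{"x": 0.22,"y": 0.5,"z": 0,"yaw": 0,"hand": -1},{"x": 0.22,"y": 0.5,"z": 0,"yaw": 0,"hand": -1},{"x": 0.22,"y": 0.5,"z": 0,"yaw": 0,"hand": -1}])

```text
clock: 48.78
position: [0.6784, -0.059, 0.0546]
ee_rot: [0.742, 3.052, -0.001]
force: [2.0, -5.7, -1.1]
width: 0.211
gripper_force: 12.0
```

Emit:
apply_moves(motion=[{"x": 0.2,"y": 0.51,"z": 0,"yaw": 0,"hand": -1},{"x": 0.2,"y": 0.51,"z": 0,"yaw": 0,"hand": -1},{"x": 0.2,"y": 0.51,"z": 0,"yaw": 0,"hand": -1}])

```text
clock: 49.15
position: [0.6808, -0.0528, 0.0547]
ee_rot: [0.741, 3.052, 0.001]
force: [3.4, -3.2, -0.9]
width: 0.214
gripper_force: 12.0
```

Emit:
apply_moves(motion=[{"x": -0.25,"y": -0.6,"z": 0,"yaw": 0,"hand": -1},{"x": -0.55,"y": -1.2,"z": 0,"yaw": 0,"hand": -1},{"x": -0.9,"y": -1.85,"z": 0,"yaw": 0,"hand": -1},{"x": -0.9,"y": -1.85,"z": 0,"yaw": 0,"hand": -1},{"x": -0.9,"y": -1.85,"z": 0,"yaw": 0,"hand": -1}])

```text
clock: 49.78
position: [0.6714, -0.071, 0.0546]
ee_rot: [0.741, 3.053, 0.001]
force: [4.1, 1.3, 0.4]
width: 0.216
gripper_force: 12.0
```

Emit:
apply_moves(motion=[{"x": 0,"y": 0,"z": 0,"yaw": 0,"hand": 0.1},{"x": 0,"y": 0,"z": 0,"yaw": 0,"hand": 0.1},{"x": 0,"y": 0,"z": 0,"yaw": 0,"hand": 0.1},{"x": 0,"y": 0,"z": 5,"yaw": 0,"hand": 0.1},{"x": 0,"y": 0,"z": 10,"yaw": 0,"hand": 0.1},{"x": 0,"y": 0,"z": 13,"yaw": 0,"hand": 0.1},{"x": 0,"y": 0,"z": 13,"yaw": 0,"hand": 0.1}])

```text
clock: 50.65
position: [0.6723, -0.0722, 0.1873]
ee_rot: [0.741, 3.049, 0.001]
force: [0.3, 0.6, -0.1]
width: 0.552
gripper_force: 0.0
```

```bash
python3 sp.py; python3 - <<'E'
from fit import *
im=shot("scene","sceneM");print("spout",fit("scene",im,C["scene"],60,"spout"),"block",fit("scene",im,C["scene"],60,"block"))
E
```

```text
135 294.96296296296293 258.31851851851854 [-0.1546013   0.5513898   1.04128369]
spout (np.float64(0.78), np.float64(60.5), np.float64(60.8)) block (np.float64(0.85), np.float64(61.0), np.float64(61.2))
```

The spout is back at the same pixel as after the first release, and it lines up with the block (60.8° against 61.2°). I'm handing in.

```bash
python3 -c "
from cell import *
print(sign_off())"
```

```text
the job is handed in; nothing more can be done
None
```

I handed the job in: both brass cartridges are in the canister, the cover is flush with its four tabs pressed to the stop, and the swivel sits with the spout in line with the index block, within about 0.5° in the last picture; no verdict came back, and I did not take a last check picture of the tabs.

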